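# Prove a taper-shank specimen holder: seat it, then drift it free

## Task

Try out the specimen holder in the microscope's socket stand: take it from the wooden rack and press it into the socket with a gentle twisting push until its collar sits fully home on the tower, then let go of it. Then push the drift wedge level through the slot of the stand so that the wedge alone, with the gripper off the holder, drives the holder free, and leave the holder loose in its socket, 6 to 15 mm clear of its seat and resting on the wedge. Force nothing, and leave the jar, the dish and the brush alone.

Things in the scene. Friction and masses are not known exactly. Their poses are not given: they have to be found in the camera images.
- stand: Socket stand, fixed to the bench: white base plate 140 x 260 x 12 mm (along its own x and y) with a round aluminium tower 60 mm in diameter at its centre, its top 64 mm above the bench. Origin: centre of the plate's underside, on the tower's axis. A tapered bore goes down from the tower's top into a cross slot that runs right through the tower along the stand's own y.
- mouth (a point): Centre of the bore's mouth at the top of the tower, 64 mm above the bench. The bore is 26 mm wide at the mouth, narrows by 5 degrees a side and opens into the slot 38 mm above the bench.
- slot (a point): Point on the slot's floor under the bore's axis, 12 mm above the bench. The slot is 18 mm wide, 26 mm high, open at both ends (50 to 60 mm long), its floor level with the top of the base plate.
- rack: Wooden rack block, fixed, 80 x 80 x 55 mm, with a loose 31 mm hole in which the holder stands. Origin: centre of its underside.
- holder: Steel specimen holder, 0.3 kg, upright: a tapered shank 40 mm long, above it a round collar 40 mm in diameter and 5 mm thick, a dark square grip and a cork-topped disc 32 mm in diameter (top 46 mm above the origin). Origin: centre of the collar's underside, z up along the shank. Fully home the collar lies on the tower's top, origin 64 mm above the bench.
- holder_grip (a point): Middle of the holder's square grip, 23 mm above its origin: 22 x 22 mm, from 5 to 41 mm above the origin, faces across the holder's own x and y.
- shank_end (a point): Lower end of the shank, rounded, 40 mm below the holder's origin; holder home, it hangs 12 mm above the slot's floor. The taper bites in the last 4 mm. Pushed straight it jams 2 mm short of home; turned to and fro by 0.2 to 0.3 rad under a push growing to 12 to 17 N it works its way home, until turning gains no more travel. Friction then holds it. Over 30 N of push spoils it.
- wedge: Steel drift wedge lying on its level underside, 0.16 to 0.26 kg, 185 mm long: a dark tail block and a blade 150 mm long and 12 mm thick with a sloping top, 30 mm high at the tail and 6 mm at the thin end. Origin: under the centre of the tail block, on the underside; x along the wedge to the thin end, z up.
- wedge_tail (a point): Point in the tail block, 24 mm above its underside, to grip across: the block is 35 mm long, 18 mm wide (wedge's y) and 34 mm high.
- wedge_tip (a point): Middle of the lower edge of the wedge's thin end, 167.5 mm from the wedge's origin. Slid along the slot's floor, the wedge meets the shank when the thin end is some 38 mm beyond the bore's axis, breaks the taper under a level push of 15 to 25 N, then lifts the holder 1.6 mm per 10 mm; more than 4 mm above home it is free and the push drops to a few N.
- jar: Bystander: specimen jar with a white lid, 72 mm in diameter, 95 mm tall. Origin: centre of its underside.
- dish: Bystander: shallow glass dish, 90 mm in diameter, 18 mm tall. Origin: centre of its underside.
- brush: Bystander: flat dusting brush with a wooden handle, some 200 mm long and 40 mm wide, lying across the far side of the bench. Origin: on its underside.
- tower (a joint): How far the tower has sunk on its stiff spring mount under a downward push, in m: 0 at rest, 1 mm for each 25 N.

How it is judged (in metres and radians):
On the way, in this order (a step that is already met when the one before it is completed fails the run):
1. the holder is seated fully home (collar within 1.5 mm of the tower's top) and let go (z of holder in the frame of mouth below 0.0015 m and horizontal distance between holder and mouth below 0.003 m and angle between holder's own z axis and vertical below 0.05 rad and contact force between the fingers and holder below 0.1 N), for 0.3 s.
2. the wedge bears on the shank's end while the holder is still seated (within 2.5 mm of home) (contact force between wedge and holder above 3 N and z of holder in the frame of mouth below 0.0025 m and contact force between the fingers and holder below 0.1 N).
At the end, for the whole second after the job is handed in: the holder stands still in the socket, leaning at most 0.25 rad (a loosened taper leans a little), 5 to 20 mm above its home position, its origin within 8 mm of the bore's axis, its weight on the still wedge in the slot (z of holder in the frame of mouth between 0.005 and 0.02 m and horizontal distance between holder and mouth below 0.008 m and angle between holder's own z axis and vertical below 0.25 rad and contact force between wedge and holder above 0.5 N and linear speed of each of holder, wedge below 0.01 m/s); the robot touches nothing.
It fails at once if the holder is touched by the gripper while the wedge bears on it (contact force between each of wedge, the fingers and holder above 0.3 N).
It fails at once if the holder is pressed down into the tower with more than 30 N (the tower sinks by over 1.2 mm) (value of joint tower above 0.0012 m).
It fails at once if the wedge is rammed against the stand with more than 90 N (contact force between wedge and stand above 90 N).
It fails at once if the jar, the dish or the brush is moved by more than 20 mm (distance of any of jar, dish, brush from where it was at the start of the episode above 0.02 m).
It also fails if it takes over 67 s, if anything falls off the work surface, if the arm or the gripper's body presses on something with over 40 N, if the wrist force passes 120 N, or if a joint passes its speed limit or range.

## Robot

A 7-joint arm with a two-finger parallel gripper is mounted at the origin on the work surface. World frame = base frame: x ahead of the robot, y to its left, z up, the work surface at z = 0. Lengths are in mm, angles in rad, forces in N, time in s.
With the tool pointing down it reaches from about 425 to 950 mm from the base axis. Payload 4.7 kg.
Tool frame: the origin (TCP) lies on the centre line of the jaws, within the pads' length; the fingertips stand 8 mm ahead of it and the grasp point (between the pads) lies 11 mm behind it; z points along the fingers, y is the line along which they close (so a half turn about z gives the same grasp; the last joint's range is limited). The gripper opens to 85 mm and grips with 20 to 120 N. Pads are 22 mm wide; open, the fingers measure 114 mm over their backs; the gripper's body (76 mm by 85 mm) begins 54 mm behind the grasp point. The pads swing forward as they close: fully open they stand 13 mm farther back than shut.
Start: joints at [-1.278, 0.469, -0.049, 1.532, 0.024, 1.141, -0.082], TCP at [213.445, 640.382, 239.335] pointing down, gripper open.
Joint ranges: [-2.59, 2.59], [-0.33, 1.99], [-1.39, 1.29], [0.1, 2.45], [-1.04, 4.18], [0.21, 1.99], [-2.66, 2.66]. Speed limits (rad/s): [2.57, 2.57, 3.14, 3.14, 3.14, 3.14, 3.14].

## Interface

Orientations are given as a unit quaternion [x, y, z, w].
In Python, from station import manip, eyes, finish_job gives the robot as it stands. The module is installed in compiled form; this text tells all that it offers.
- The arm moves only by the tool apply_moves, never from a script. Its argument "deltas" is a list of rows, each a list of 5 numbers: the shift along the tool's x, y, z in units of 30 mm (1.0 is 30 mm), then the turn about the tool's z in units of 5 degrees (1.0 is 5 degrees), then the opening, from 0 (shut) to 1 (fully open). A call has exactly 8 rows; each row shifts and turns the commanded pose from where the row before left it, along the tool's axes as they then stand; what a row does not reach is not made up. A row lasts 1/12 s, in which the tool goes at most 41.7 mm and 7.16 degrees, less where a joint would pass 70% of its speed; a pose out of reach is approached as far as the arm can. A call is refused whole if a number of a shift passes 1 or a number of a turn 1, either way. A call with a gripper value outside its range is refused whole. The fingers move at their own pace and stop on an object; the grip force is fixed at half the most. Time passes only in rows, so rows that do not move let the fingers close, or fill a call up. It gives the time, the measured TCP pose, the force, the opening and the grip force at its end, in the units of the state.
- manip.get_obs(): the state, without advancing time (a new reading comes with each control period).
- eyes.capture(name): name is "scene" or "side" or "wrist"; returns (picture, depth): 420x560x3 uint8, blue, green, red; 420x560 float32, mm along the optical axis (not along the pixel's ray), 0 where there is no reading.
- eyes.camera_params(name): a dict with "fx", "fy", "cx", "cy" (pixels), "rvec" (rotation vector, rad) and "tvec" (3), from world to camera coordinates, as OpenCV has them. Camera axes: x right, y down, z forward; pixel columns grow to the right and rows downward; lengths in mm; the calibration is good to about 2 mm. A picture is of the moment at which its call begins: read the wrist's pose just before it. camera_params takes no time and is no camera call; for the wrist camera it gives the pose at the moment of the call.
- finish_job(): hands the job in; it is judged then, once.
The state is a dict: "t": time; "joints": joint angles; "joint_vel": joint speeds; "effort": joint torques, N m; "ee_pos": TCP position; "eef_rot": TCP orientation; "ft_force": force on the tool from outside, world axes, zero at the start; "wrist_torque": the same for the moment, N m; "opening": finger opening in mm; "grasp_force": force on a finger pad.
Only numpy, scipy, OpenCV 4.12 (cv2) and the standard library are available. Lean on these libraries where they do the work, as an engineer would, in place of code of your own. Each camera call takes 0.05 s, during which the arm holds its last target. There are 200 camera calls.

## Working session

There is one attempt and no reset: what is moved stays moved. The work goes in short steps, Python scripts to look and compute and a tool call to move; the robot and the scene stay as the last step left them, time stands still between calls to the robot, and variables do not carry over. Pictures are saved under pics/ and viewed, at most 10 in all, crops included, and the job is handed in when it is done.

Besides the shell and the picture viewer there is one more tool, called after "Request:" in YAML: its name, and indented under it one key for each argument. apply_moves: Moves the arm, as the interface text tells. Its arguments: {"type":"object","properties":{"deltas":{"type":"array","items":{"type":"array","items":{"type":"number"}}}},"required":["deltas"]}

```bash
mkdir -p pics; cat > h.py <<'E'
import numpy as np, cv2
from scipy.spatial.transform import Rotation as R
from station import manip, eyes, finish_job
def cap(n):
    p=eyes.camera_params(n); im,d=eyes.capture(n); return im,d,p
def world(p,u,v,z):  # depth z along axis
    M=cv2.Rodrigues(np.array(p['rvec'],float))[0]; t=np.array(p['tvec'],float).ravel()
    u,v,z=[np.asarray(a,float) for a in (u,v,z)]
    c=np.stack([(u-p['cx'])/p['fx']*z,(v-p['cy'])/p['fy']*z,z],-1)
    return (c-t)@M
def onplane(p,u,v,h):
    M=cv2.Rodrigues(np.array(p['rvec'],float))[0]; t=np.array(p['tvec'],float).ravel()
    o=-M.T@t; d=M.T@np.array([(u-p['cx'])/p['fx'],(v-p['cy'])/p['fy'],1.])
    return o+d*(h-o[2])/d[2]
def proj(p,X):
    return cv2.projectPoints(np.array(X,float).reshape(-1,3),np.array(p['rvec'],float),np.array(p['tvec'],float),np.array([[p['fx'],0,p['cx']],[0,p['fy'],p['cy']],[0,0,1]]),None)[0].reshape(-1,2)
def st():
    o=manip.get_obs(); r=R.from_quat(o['eef_rot']).as_matrix()
    print('t',round(o['t'],2),'p',np.round(o['ee_pos'],1),'F',np.round(o['ft_force'],1),'T',np.round(o['wrist_torque'],2),'open',round(o['opening'],1),'gf',np.round(o['grasp_force'],1),'j',np.round(o['joints'],2)); print('x',np.round(r[:,0],3),'y',np.round(r[:,1],3),'z',np.round(r[:,2],3)); return o
E
python3 - <<'E'
from h import *
st()
for n in('scene','side'):
    im,d,p=cap(n); cv2.imwrite(f'pics/{n}0.png',im); np.savez(f'{n}0.npz',im=im,d=d,**{k:np.array(v) for k,v in p.items()})
    print(n,{k:np.round(v,3) for k,v in p.items()})
E
```

```text
t 0.0 p [213.3 639.8 238.3] F [-0.2 -0.7 -0.8] T [-0.05  0.06  0.04] open 85.5 gf 0.0 j [-1.28  0.47 -0.05  1.53  0.02  1.14 -0.08]
x [-0.949  0.316 -0.   ] y [ 0.316  0.949 -0.002] z [-0.001 -0.002 -1.   ]
scene {'fx': np.float64(447.985), 'fy': np.float64(447.985), 'cx': np.float64(281.543), 'cy': np.float64(209.688), 'rvec': array([ 1.711,  2.088, -0.623]), 'tvec': array([  99.52 , -438.29 , 1399.406])}
side {'fx': np.float64(476.379), 'fy': np.float64(476.379), 'cx': np.float64(280.215), 'cy': np.float64(215.374), 'rvec': array([ 0.296, -2.865,  1.085]), 'tvec': array([589.5  , 156.253, 927.189])}
```

View pics/scene0.png

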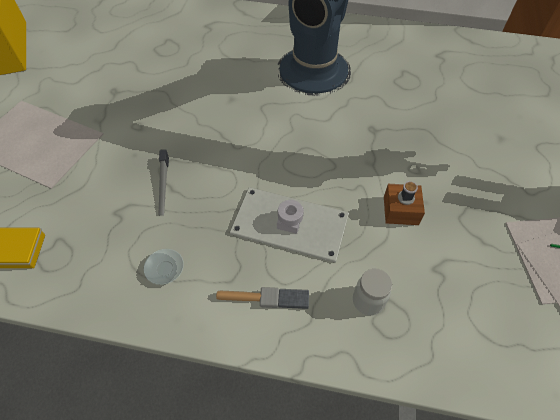

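View pics/side0.png

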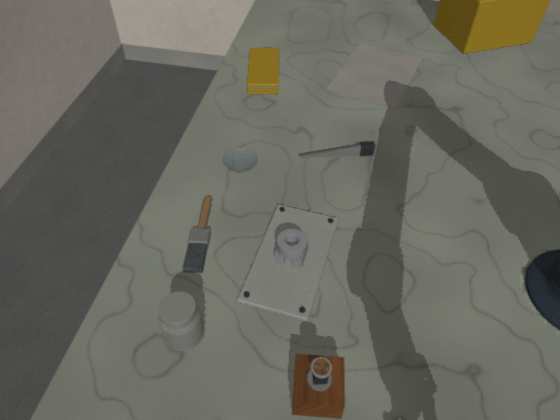

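The scene view shows the wedge (tail at 164,157, thin end at 162,213), the stand (tower top at 291,210), the rack with the holder (cork top at 410,187), the dish (163,267), the brush (265,297) and the jar (374,288). I'll enlarge it and use the depth.

```bash
python3 - <<'E'
from h import *
S=np.load('scene0.npz'); D=np.load('side0.npz')
a=cv2.resize(S['im'][140:264,145:435],None,fx=2.75,fy=2.75,interpolation=cv2.INTER_CUBIC)
b1=cv2.resize(D['im'][195:325,230:350],(240,260),interpolation=cv2.INTER_CUBIC)
b2=cv2.resize(D['im'][345:420,285:355],(240,257),interpolation=cv2.INTER_CUBIC)
b3=cv2.resize(D['im'][130:170,290:390],(300,120),interpolation=cv2.INTER_CUBIC)
c=np.zeros((600,800,3),np.uint8); c[:a.shape[0],:a.shape[1]]=a[:,:800]
y=342;c[y:y+257,:240]=b1[:257]; c[y:y+257,245:485]=b2; c[y:y+120,490:790]=b3
cv2.imwrite('pics/crop1.png',c)
for n,q in(('scene',S),('side',D)):
    p={k:(q[k].item() if q[k].ndim==0 else q[k]) for k in('fx','fy','cx','cy','rvec','tvec')}
    v,u=np.mgrid[:420,:560]; W=world(p,u,v,q['d']); ok=q['d']>0
    print(n,'tcp px',proj(p,[213,640,239]),'cam',-cv2.Rodrigues(p['rvec'])[0].T@p['tvec'].ravel())
    ti={'scene':dict(tower=(291,210,16),cork=(410,187,8),jar=(375,283,18),dish=(163,267,22),rack=(404,203,25),wedge=(163,182,35)),'side':dict(tower=(292,241,18),cork=(320,367,12),jar=(180,308,22),dish=(240,158,20),rack=(320,385,28),wedge=(340,150,40))}[n]
    for k,(x,y_,r) in ti.items():
        m=ok&(np.hypot(u-x,v-y_)<r)&(W[...,2]>5); w=W[m]
        zt=np.percentile(w[:,2],97); top=w[w[:,2]>zt-6]
        print(k,len(w),'ztop',zt.round(1),'top mean',top.mean(0).round(1),'mid',((top.min(0)+top.max(0))/2).round(1),'all mid',((w.min(0)+w.max(0))/2).round(1),'ext',np.ptp(w,0).round(0))
E
```

```text
scene tcp px [[583.69114763  82.04039378]] cam [1135.80945797  120.00409465  925.13537246]
tower 744 ztop 65.8 top mean [573.7  32.5  63.3] mid [572.7  32.3  64. ] all mid [550.4  28.8  36.7] ext [106.  78.  63.]
cork 173 ztop 103.8 top mean [479.5 293.6 100.7] mid [478.1 293.7 101.2] all mid [464.1 299.1  78.4] ext [59. 43. 52.]
jar 868 ztop 97.2 top mean [731.1 237.1  94.7] mid [730.4 237.1  95.4] all mid [730.4 236.9  82.5] ext [63. 67. 33.]
dish 985 ztop 19.6 top mean [ 742.9 -227.8   16.7] mid [ 746.7 -222.6   18.3] all mid [ 742.4 -222.6   14. ] ext [96. 89. 18.]
rack 1486 ztop 101.2 top mean [479.7 293.5 100.4] mid [477.3 293.7 100.7] all mid [477.9 293.5  54.9] ext [ 92.  91. 100.]
wedge 435 ztop 35.0 top mean [ 453.7 -326.    33.1] mid [ 455.4 -325.7   34. ] all mid [ 509.9 -310.7   22.1] ext [203. 139.  34.]
side tcp px [[616.68619346 790.41344523]] cam [483.82114922 606.6383453  793.41707078]
tower 1001 ztop 65.5 top mean [572.4  33.5  63.3] mid [572.9  31.2  63.3] all mid [578.3   4.4  37.8] ext [ 74. 117.  59.]
cork 436 ztop 103.3 top mean [478.9 294.  101. ] mid [479.3 293.1 101.2] all mid [481.2 281.3  78.8] ext [36. 56. 52.]
jar 1263 ztop 97.1 top mean [729.5 238.   95. ] mid [730.2 237.2  95.2] all mid [728.9 237.7  80.8] ext [66. 63. 37.]
dish 614 ztop 19.2 top mean [ 750.6 -233.2   16.4] mid [ 748.4 -224.2   17.5] all mid [ 748.4 -224.2   13.4] ext [89. 91. 17.]
rack 2367 ztop 102.1 top mean [478.9 294.3 101. ] mid [479.1 293.4 100.7] all mid [478.5 296.5  55.7] ext [83. 80. 98.]
wedge 623 ztop 34.5 top mean [ 452.8 -325.5   32.7] mid [ 462.4 -327.2   33.2] all mid [ 519.9 -340.4   21.5] ext [178. 148.  33.]
```

View pics/crop1.png

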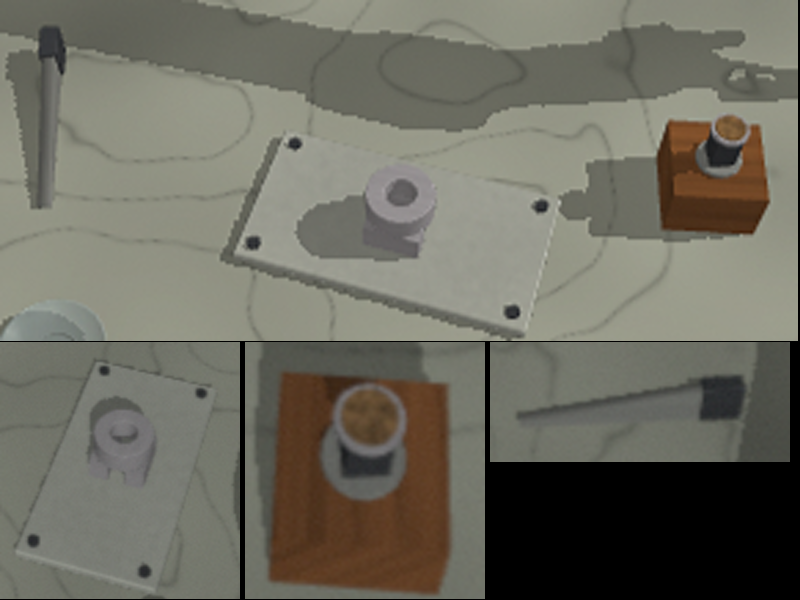

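The enlarged crop shows the plate's screw heads, both rims of the tower, the rack edges and the wedge clearly. Next I'll work out the yaws from those pixels and from depth.

```bash
cat >> h.py <<'E'
def load(n):
    q=np.load(n+'0.npz'); return {k:(q[k].item() if q[k].ndim==0 else q[k]) for k in('fx','fy','cx','cy','rvec','tvec')},q
E
python3 - <<'E'
from h import *
p,S=load('scene'); s,D=load('side')
A=lambda x,y:(145+(x+.5)/2.75-.5,140+(y+.5)/2.75-.5)
B=lambda x,y:(230+x/2,195+(y-342)/2)
C=lambda x,y:(285+(x-245)*70/240,345+(y-342)*75/257)
W3=lambda x,y:(290+(x-490)/3,130+(y-342)/3)
for nm,cam,f,pts in(('scene',p,A,[(294,144),(541,206),(512,312),(252,243)]),('side',s,B,[(104,370),(33,541),(144,571),(201,393)])):
    P=np.array([onplane(cam,*f(*q),12)[:2] for q in pts]); print(nm,P.round(1).tolist(),'c',P.mean(0).round(1))
    e1=P[1]-P[0];e2=P[2]-P[3]; print('long dir deg',[np.degrees(np.arctan2(*e[::-1])).round(2) for e in(e1,e2)],'len',np.linalg.norm(e1).round(1),'short',np.linalg.norm(P[3]-P[0]).round(1))
print('wedge tip scene',onplane(p,*A(42,206),4),'side',onplane(s,*W3(518,418),4))
for n,cam,q,bx in(('scene',p,S,(155,145,172,218)),('side',s,D,(297,140,378,160))):
    v,u=np.mgrid[:420,:560]; W=world(cam,u,v,q['d']); m=(u>bx[0])&(u<bx[2])&(v>bx[1])&(v<bx[3])&(W[...,2]>5)
    w=W[m]; c=w[:,:2].mean(0); ev=np.linalg.svd(w[:,:2]-c)[2][0]; ev*=np.sign(ev[0]); tt=(w[:,:2]-c)@ev
    print(n,len(w),'c',c,'dir',np.degrees(np.arctan2(ev[1],ev[0])),'ends',c+ev*tt.min(),c+ev*tt.max(),np.ptp(tt))
print('rack top side',[onplane(s,*C(*q),55)[:2].round(1) for q in((282,374),(449,383),(440,592),(270,578))])
print('grip low edge side',[onplane(s,*C(*q),60)[:2].round(1) for q in((342,473),(392,473))])
print('grip low edge scene',[onplane(p,*A(*q),60)[:2].round(1) for q in((706,163),(738,167))])
E
```

```text
scene [[505.7, -77.5], [528.0, 151.7], [637.8, 140.9], [615.5, -88.7]] c [571.7  31.6]
long dir deg [np.float64(84.44), np.float64(84.46)] len 230.3 short 110.3
side [[616.5, -89.9], [638.8, 140.0], [529.6, 150.2], [506.8, -78.9]] c [572.9  30.4]
long dir deg [np.float64(84.45), np.float64(84.31)] len 231.0 short 110.2
wedge tip scene [ 610.61187439 -282.9499982     4.        ] side [ 611.54362072 -282.7704466     4.        ]
scene 426 c [ 516.14203545 -305.69438462] dir 24.70901067126757 ends [ 436.29404752 -342.43557072] [1189.18741512    4.0001511 ] 828.7738728559273
side 628 c [ 502.53084638 -302.21540199] dir 84.05695008178766 ends [ 497.6069032  -349.51580433] [595.92711313 594.96818248] 949.5877342390492
rack top side [array([522.7, 260. ]), array([443.6, 248.1]), array([436.4, 345.7]), array([510.6, 355. ])]
grip low edge side [array([486.9, 304. ]), array([464.5, 299.3])]
grip low edge scene [array([488.3, 283.3]), array([487.1, 310.4])]
```

The stand's centre is at about (572, 31.5) with its slot along 84.4°. Bolt spacings (230 and 110 mm) and heights agree with the sizes given. The holder is at about (479, 293.7), its top at 101 mm. I'll move over the holder now.

Request:
apply_moves:
  deltas:
    - [-0.75,-0.5,0,0,1]
    - [-0.75,-0.5,0,0,1]
    - [-0.75,-0.5,0,0,1]
    - [-0.75,-0.5,0,0,1]
    - [-0.75,-0.5,0,0,1]
    - [-0.75,-0.5,0,0,1]
    - [-0.75,-0.5,0,0,1]
    - [-0.75,-0.5,0,0,1]

```text
t: 0.77
ee_pos: [346.7, 468.2, 238.9]
eef_rot: [0.16, 0.987, -0.0, -0.0]
ft_force: [0.0, 0.3, 0.4]
opening: 85.7
grasp_force: 0.0
```

Request:
apply_moves:
  deltas:
    - [-0.75,-0.5,0,0,1]
    - [-0.75,-0.5,0,0,1]
    - [-0.75,-0.5,0,0,1]
    - [-0.75,-0.5,0,0,1]
    - [-0.75,-0.5,0,0,1]
    - [-0.75,-0.5,0,0,1]
    - [-0.75,-0.5,0,0,1]
    - [-0.75,-0.5,0,0,1]

```text
t: 1.43
ee_pos: [479.5, 297.5, 239.0]
eef_rot: [0.16, 0.987, -0.0, -0.0]
ft_force: [1.0, -0.3, -0.2]
opening: 85.2
grasp_force: 0.0
```

Request:
apply_moves:
  deltas:
    - [0,0,0,1,1]
    - [0,0,0,1,1]
    - [0,0,0,1,1]
    - [0,0,0,1,1]
    - [0,0,0,1,1]
    - [0,0,0,1,1]
    - [0,0,0,1,1]
    - [0,0,0,1,1]

```text
t: 2.1
ee_pos: [478.7, 298.7, 238.9]
eef_rot: [0.49, 0.872, -0.0, -0.0]
ft_force: [-0.4, 0.6, 0.3]
opening: 85.5
grasp_force: 0.0
```

```bash
python3 - <<'E'
from h import *
st(); im,d,p=cap('wrist')
print(proj(p,[[479,293.7,101],[479,293.7,60]]))
cv2.imwrite('pics/w1.png',cv2.resize(im,(800,600)))
np.savez('w10.npz',im=im,d=d,**{k:np.array(v) for k,v in p.items()})
E
```

```text
t 2.1 p [478.7 298.7 238.9] F [-0.4  0.6  0.3] T [-0.01 -0.02 -0.01] open 85.5 gf 0.0 j [-0.81  0.29  0.22  1.81 -0.07  1.05 -0.02]
x [-0.52   0.854  0.   ] y [ 0.854  0.52  -0.001] z [-0.001 -0.    -1.   ]
[[280.27266775 205.73089898]
 [280.49387293 193.07986668]]
```

View pics/w1.png

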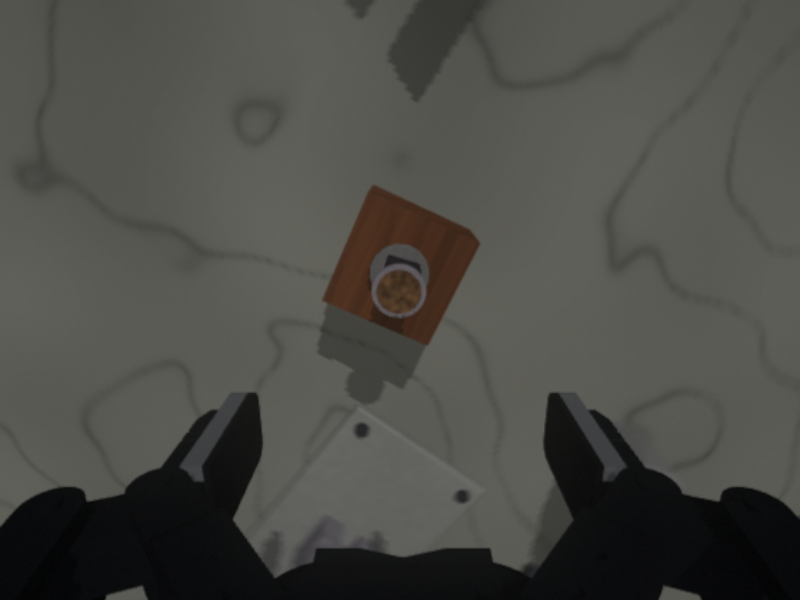

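The wrist view shows the rack from above at (400,270), the cork at (398,291) and the top edge of the dark grip at about (388–420,262). I'll enlarge it to find the grip's yaw.

```bash
python3 - <<'E'
from h import *
q=np.load('w10.npz'); im=q['im']
c=cv2.resize(im[125:245,215:345],None,fx=5,fy=5,interpolation=cv2.INTER_CUBIC)
c=cv2.convertScaleAbs(c,alpha=1.8,beta=20); cv2.imwrite('pics/w1c.png',c)
E
```

```text
(no output)
```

View pics/w1c.png

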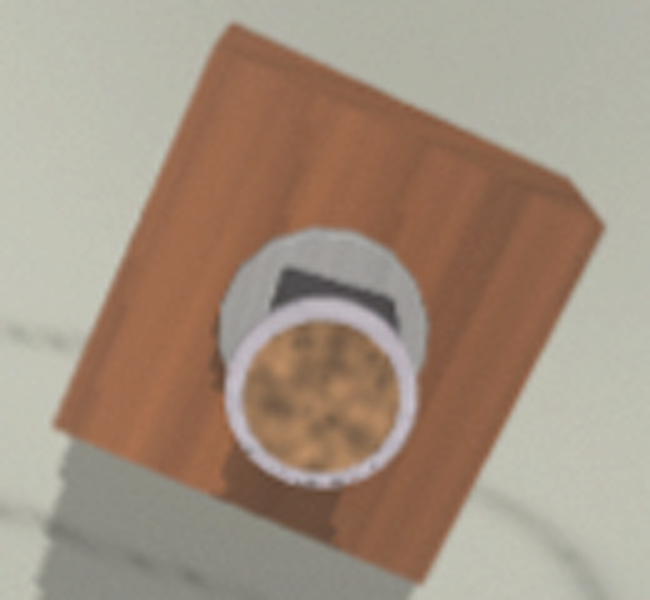

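```bash
python3 - <<'E'
from h import *
p,q=load('w1'); f=lambda x,y:(215+(x+.5)/5-.5,125+(y+.5)/5-.5)
a,b=[onplane(p,*f(*t),60) for t in((286,268),(395,298))]; print(a,b,np.linalg.norm(a-b),np.degrees(np.arctan2(*(b-a)[[1,0]])))
print('cork',onplane(p,*f(321,393),101),'collar',onplane(p,*f(324,331),60))
E
```

```text
[464.68051584 301.71771214  60.        ] [485.02064639 307.4018254   60.        ] 21.119423631082725 15.613187226110844
cork [476.82493989 294.93760947 101.        ] collar [476.9721177  295.05908146  60.        ]
```

Request:
apply_moves:
  deltas:
    - [0,0,0.4,0.8,1]
    - [0,0,0.4,0.8,1]
    - [0,0,0.4,0.8,1]
    - [0,0,0.4,0.8,1]
    - [-0.12,-0.08,0.4,0,1]
    - [0,0,0.4,0,1]
    - [0,0,0.4,0,1]
    - [0,0,0,0,1]

```text
t: 2.82
ee_pos: [476.1, 293.8, 152.8]
eef_rot: [0.604, 0.797, -0.002, -0.001]
ft_force: [-0.3, 0.6, -0.6]
opening: 85.4
grasp_force: 0.0
```

```bash
python3 - <<'E'
from h import *
st(); im,d,p=cap('wrist')
v,u=np.mgrid[:420,:560]; W=world(p,u,v,d); m=(abs(W[...,2]-101)<5)&(np.hypot(W[...,0]-478,W[...,1]-294)<30)&(d>0)
w=W[m]; print(len(w),w.mean(0),(w.min(0)+w.max(0))/2,np.ptp(w,0))
E
```

```text
t 2.82 p [476.1 293.8 152.8] F [-0.3  0.6 -0.6] T [-0.02  0.06  0.02] open 85.4 gf 0.0 j [-0.83  0.38  0.25  1.91 -0.12  0.87 -0.24]
x [-0.27   0.963 -0.002] y [ 0.963  0.27  -0.005] z [-0.004 -0.003 -1.   ]
2230 [476.80682121 295.34528451 101.41439566] [477.28033581 294.09634208  99.92629127] [32.02303208 32.26628984  7.83846744]
```

Request:
apply_moves:
  deltas:
    - [0.02,0.04,0.4,0,1]
    - [0,0,0.4,0,1]
    - [0,0,0.4,0,1]
    - [0,0,0.4,0,1]
    - [0,0,0.4,0,1]
    - [0,0,0.4,0,1]
    - [0,0,0.3,0,1]
    - [0,0,0,0,1]

```text
t: 3.53
ee_pos: [477.4, 294.8, 71.9]
eef_rot: [0.605, 0.796, -0.002, -0.001]
ft_force: [0.6, 0.2, -0.5]
opening: 85.1
grasp_force: 0.0
```

Request:
apply_moves:
  deltas:
    - [0,0,0,0,0]
    - [0,0,0,0,0]
    - [0,0,0,0,0]
    - [0,0,0,0,0]
    - [0,0,0,0,0]
    - [0,0,0,0,0]
    - [0,0,0,0,0]
    - [0,0,0,0,0]

```text
t: 4.2
ee_pos: [479.0, 296.0, 75.1]
eef_rot: [0.605, 0.796, 0.001, -0.0]
ft_force: [-1.9, -1.0, 6.3]
opening: 28.8
grasp_force: 58.6
```

```bash
python3 - <<'E'
from h import *
st(); im,d,p=cap('wrist'); print(proj(p,[[477.2,294.5,101],[477.2,294.5,55]]))
im2,d2,p2=cap('side'); x,y=proj(p2,[477.2,294.5,80])[0].astype(int)
a=cv2.resize(im[150:420,130:430],(600,540)); b=cv2.resize(im2[max(y-60,0):y+40,x-50:x+50],(200,-1) if 0 else (200,int(200*im2[max(y-60,0):y+40].shape[0]/100)))
c=np.zeros((540,800,3),np.uint8); c[:,:600]=a; c[:b.shape[0],600:]=b
cv2.imwrite('pics/g1.png',cv2.convertScaleAbs(c,alpha=1.8,beta=15))
E
```

```text
t 4.2 p [479.  296.   75.1] F [-1.9 -1.   6.3] T [-0.13  0.25 -0.03] open 28.8 gf 58.6 j [-0.8   0.49  0.22  1.96 -0.16  0.71 -0.21]
x [-0.268  0.963  0.001] y [0.963 0.268 0.001] z [ 0.001  0.001 -1.   ]
[[278.85368948 323.86553419]
 [279.5266366  267.0820891 ]]
```

View pics/g1.png

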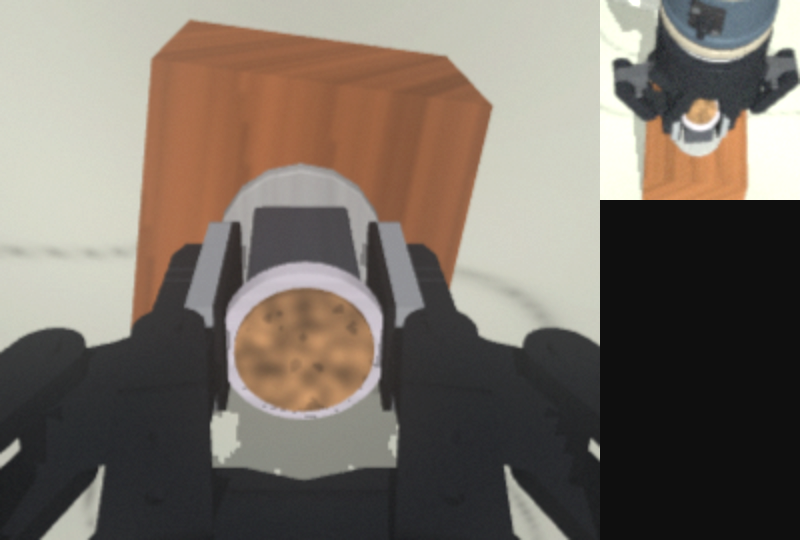

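The pads are holding the disc's rim rather than the square grip: in the left view they flank the cork at (305,350), while the grip at (300,245) is free. I'll open, go lower and close again.

Request:
apply_moves:
  deltas:
    - [0,0,0,0,1]
    - [0,0,0,0,1]
    - [0,0,0,0,1]
    - [0,0,0,0,1]
    - [0,0,0,0,1]
    - [0,0,0,0,1]
    - [0,0,-0.0,0,1]
    - [0,0,0,0,1]

```text
t: 4.97
ee_pos: [478.7, 295.6, 74.3]
eef_rot: [0.605, 0.796, 0.0, -0.0]
ft_force: [0.2, -0.8, -0.8]
opening: 85.6
grasp_force: 0.0
```

```bash
python3 - <<'E'
from h import *
st(); im,d,p=cap('wrist')
v,u=np.mgrid[:420,:560]; W=world(p,u,v,d); m=(abs(W[...,2]-101)<5)&(np.hypot(W[...,0]-478,W[...,1]-294)<30)&(d>0)
w=W[m]; print(len(w),w.mean(0),(w.min(0)+w.max(0))/2,np.ptp(w,0))
E
```

```text
t 4.97 p [478.7 295.6  74.3] F [ 0.2 -0.8 -0.8] T [-0.02 -0.02  0.02] open 85.6 gf 0.0 j [-0.8   0.49  0.22  1.96 -0.16  0.71 -0.21]
x [-0.268  0.963  0.   ] y [ 0.963  0.268 -0.   ] z [-0.  0. -1.]
5334 [476.62738904 296.20589274 101.304333  ] [477.2485123  294.26847631  99.91757135] [32.05347316 32.94561683  7.8141855 ]
```

Request:
apply_moves:
  deltas:
    - [-0.02,-0.06,0.12,0,1]
    - [0,0,0.12,0,1]
    - [0,0,0,0,0]
    - [0,0,0,0,0]
    - [0,0,0,0,0]
    - [0,0,0,0,0]
    - [0,0,0,0,0]
    - [0,0,0,0,0]

```text
t: 5.68
ee_pos: [478.0, 295.0, 67.7]
eef_rot: [0.605, 0.796, 0.001, 0.0]
ft_force: [0.9, -0.4, 3.3]
opening: 25.2
grasp_force: 149.9
```

Request:
apply_moves:
  deltas:
    - [0,0,0,0,0]
    - [0,0,0,0,0]
    - [0,0,0,0,0]
    - [0,0,0,0,0]
    - [0,0,0,0,0]
    - [0,0,0,0,0]
    - [0,0,0,0,0]
    - [0,0,0,0,0]

```text
t: 6.35
ee_pos: [478.0, 295.0, 67.7]
eef_rot: [0.605, 0.796, 0.001, 0.0]
ft_force: [0.9, 0.8, 6.0]
opening: 25.4
grasp_force: 150.7
```

```bash
python3 - <<'E'
from h import *
st(); im,d,p=cap('wrist')
a=cv2.resize(im[220:380,190:370],(720,640))[:600]
cv2.imwrite('pics/g2.png',cv2.convertScaleAbs(a,alpha=2,beta=25))
E
```

```text
t 6.35 p [478.  295.   67.7] F [0.9 0.8 6. ] T [ 0.02 -0.63  0.01] open 25.4 gf 150.7 j [-0.8   0.5   0.22  1.97 -0.17  0.69 -0.2 ]
x [-0.268  0.963  0.001] y [0.963 0.268 0.002] z [ 0.002  0.001 -1.   ]
```

View pics/g2.png

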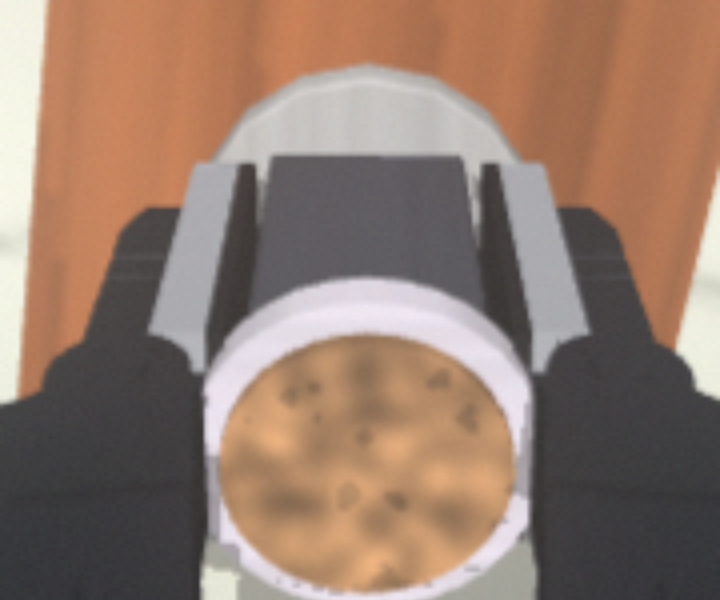

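The picture shows the pads beside the grip (inner edges from 245,165 to 205,370) with gaps still open. The disc's rim, at (205,440) and (530,440), is stopping the fingers. I'll project the geometry to see which part of the fingers is on the disc.

```bash
python3 - <<'E'
from h import *
o=manip.get_obs(); p=eyes.camera_params('wrist'); Rm=R.from_quat(o['eef_rot']).as_matrix(); T=np.array(o['ee_pos'])
M=cv2.Rodrigues(np.array(p['rvec'],float))[0]; cam=Rm.T@(-M.T@np.array(p['tvec']).ravel()-T); print('cam in tool',cam.round(1))
def pr(P):
    q=proj(p,(Rm@np.array(P,float).T).T+T); return ((q-[190,220])*4).round(0)
for sy in(-1,1):
  for x in (-11,11):
    print(sy,x,[(z,pr([[x,sy*12.7,z]])[0].tolist()) for z in(8,0,-10,-20,-29.5,-40)])
c=Rm.T@(np.array([477.2,294.5,55])-T); print('holder origin in tool',c)
Y=Rm[:,1];X=Rm[:,0]
H=lambda dx,dy,z:((proj(p,np.array([477.2,294.5,55+z])+X*dx+Y*dy)-[190,220])*4).round(0)[0].tolist()
for z in(5,41,46): print('z',z,'grip corners',H(11,-11,z),H(11,11,z),'disc side',H(0,-16,z),H(0,16,z),'disc top',H(16,0,z))
print('collar top',H(20,0,5))
E
```

```text
cam in tool [  78.3   -1.  -135.1]
-1 -11 [(8, [269.0, 312.0]), (0, [264.0, 350.0]), (-10, [257.0, 404.0]), (-20, [250.0, 466.0]), (-29.5, [241.0, 532.0]), (-40, [231.0, 618.0])]
-1 11 [(8, [265.0, 143.0]), (0, [259.0, 175.0]), (-10, [252.0, 219.0]), (-20, [243.0, 270.0]), (-29.5, [234.0, 326.0]), (-40, [222.0, 398.0])]
1 -11 [(8, [482.0, 312.0]), (0, [488.0, 350.0]), (-10, [496.0, 404.0]), (-20, [505.0, 465.0]), (-29.5, [515.0, 532.0]), (-40, [527.0, 618.0])]
1 11 [(8, [487.0, 143.0]), (0, [494.0, 175.0]), (-10, [502.0, 219.0]), (-20, [512.0, 270.0]), (-29.5, [523.0, 326.0]), (-40, [537.0, 398.0])]
holder origin in tool [-0.21825503 -0.95960358 12.68362122]
z 5 grip corners [271.0, 146.0] [464.0, 146.0] disc side [230.0, 232.0] [505.0, 232.0] disc top [368.0, 105.0]
z 41 grip corners [245.0, 320.0] [492.0, 320.0] disc side [193.0, 425.0] [544.0, 425.0] disc top [369.0, 271.0]
z 46 grip corners [240.0, 353.0] [497.0, 353.0] disc side [187.0, 461.0] [551.0, 461.0] disc top [369.0, 301.0]
collar top [368.0, 72.0]
```

The pad tips are still about 2 mm above the collar, and the pads' upper ends catch the disc. I'll open slightly, go 2.5 mm lower and close again.

Request:
apply_moves:
  deltas:
    - [0,0,0,0,0.5]
    - [0,0,0,0,0.5]
    - [0,0,0,0,0.5]
    - [0,-0.03,0.08,0,0.5]
    - [0,0,0,0,0.5]
    - [0,0,0,0,0]
    - [0,0,0,0,0]
    - [0,0,0,0,0]

```text
t: 7.07
ee_pos: [475.8, 294.1, 64.7]
eef_rot: [0.605, 0.796, -0.0, -0.0]
ft_force: [-0.3, -0.8, 3.2]
opening: 35.4
grasp_force: 59.5
```

Request:
apply_moves:
  deltas:
    - [0,0,0,0,0]
    - [0,0,0,0,0]
    - [0,0,0,0,0]
    - [0,0,0,0,0]
    - [0,0,0,0,0]
    - [0,0,0,0,0]
    - [0,0,0,0,0]
    - [0,0,0,0,0]

```text
t: 7.73
ee_pos: [475.9, 294.2, 64.7]
eef_rot: [0.605, 0.796, -0.0, -0.0]
ft_force: [-3.3, -1.2, 5.5]
opening: 35.7
grasp_force: 59.9
```

At this height the tips catch the collar, and higher up the pads meet the disc, because the pads are longer than the grip. I'll hold the holder by its 32 mm disc instead, centred on the pads. A vertical hang with friction is enough for a 15 N twist.

Request:
apply_moves:
  deltas:
    - [0,0,0,0,0.7]
    - [0,0,0,0,0.7]
    - [0,0,0,0,0.7]
    - [0,0,-0.35,0,0.7]
    - [0,0,-0.35,0,0.7]
    - [0,0,0,0,0.7]
    - [0,0,0,0,0.7]
    - [0,0,0,0,0.7]

```text
t: 8.4
ee_pos: [476.4, 294.5, 86.1]
eef_rot: [0.605, 0.796, 0.0, 0.0]
ft_force: [-1.3, -0.6, 0.2]
opening: 59.7
grasp_force: 0.0
```

```bash
cat >> h.py <<'E'
def disc(x,y,z,r=30,n='wrist'):
    im,d,p=cap(n); v,u=np.mgrid[:420,:560]; W=world(p,u,v,d); m=(abs(W[...,2]-z)<4)&(np.hypot(W[...,0]-x,W[...,1]-y)<r)&(d>0)
    w=W[m]; print(n,len(w),'med',np.median(w,0).round(1),'mid',((w.min(0)+w.max(0))/2).round(1),'ext',np.ptp(w,0).round(1))
E
python3 - <<'E'
from h import *
st(); disc(477,294.5,101); disc(477,294.5,101,n='scene')
E
```

```text
t 8.4 p [476.4 294.5  86.1] F [-1.3 -0.6  0.2] T [0.02 0.02 0.04] open 59.7 gf 0.0 j [-0.81  0.47  0.23  1.96 -0.16  0.73 -0.21]
x [-0.268  0.963  0.   ] y [0.963 0.268 0.001] z [ 0.001  0.001 -1.   ]
wrist 4735 med [475.1 296.1 101.6] mid [483.  294.9 101. ] ext [47.6 35.1  8. ]
scene 87 med [478.5 287.9 100.7] mid [470.7 293.1 101.1] ext [45.  31.7  6.7]
```

Request:
apply_moves:
  deltas:
    - [0,0,0,0,0]
    - [0,0,0,0,0]
    - [0,0,0,0,0]
    - [0,0,0,0,0]
    - [0,0,0,0,0]
    - [0,0,0,0,0]
    - [0,0,-0.05,0,0]
    - [0,0,-0.1,0,0]

```text
t: 9.17
ee_pos: [475.8, 294.0, 89.4]
eef_rot: [0.605, 0.796, -0.001, -0.0]
ft_force: [-0.1, 0.4, -2.7]
opening: 28.6
grasp_force: 59.3
```

Request:
apply_moves:
  deltas:
    - [0,0,-0.2,0,0]
    - [0,0,-0.3,0,0]
    - [0,0,-0.4,0,0]
    - [0,0,-0.4,0,0]
    - [0,0,-0.4,0,0]
    - [0,0,-0.3,0,0]
    - [0,0,-0.2,0,0]
    - [0,0,0,0,0]

```text
t: 9.83
ee_pos: [477.1, 294.9, 158.1]
eef_rot: [0.605, 0.796, 0.002, 0.0]
ft_force: [0.0, 0.9, -3.2]
opening: 28.8
grasp_force: 59.3
```

```bash
python3 - <<'E'
from h import *
st(); im,d,p=cap('wrist'); im2,d2,p2=cap('scene'); x,y=proj(p2,[477,294.5,150])[0].astype(int)
a=cv2.resize(im[200:420,170:390],(500,500)); b=cv2.resize(im2[y-40:y+60,x-50:x+50],(300,300))
c=np.zeros((500,800,3),np.uint8); c[:,:500]=a; c[:300,500:]=b
cv2.imwrite('pics/g3.png',cv2.convertScaleAbs(c,alpha=1.8,beta=15))
E
```

```text
t 9.83 p [477.1 294.9 158.1] F [ 0.   0.9 -3.2] T [0. 0. 0.] open 28.8 gf 59.3 j [-0.83  0.37  0.26  1.91 -0.12  0.87 -0.24]
x [-0.268  0.963  0.001] y [0.963 0.268 0.003] z [ 0.003  0.002 -1.   ]
```

View pics/g3.png

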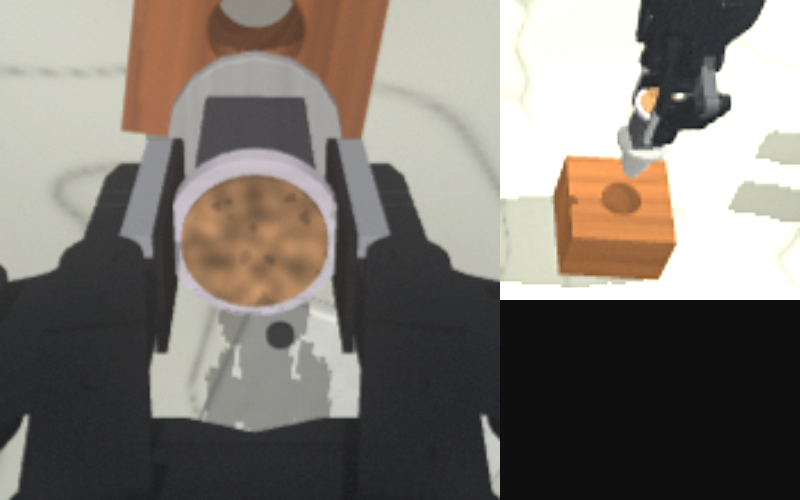

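The holder is lifted and hanging straight: cork at (253,240) between the pads, shank clear of the rack in the right-hand view. I'll carry it over the socket.

Request:
apply_moves:
  deltas:
    - [-0.4,0,0,0,0]
    - [-0.7,0.1,0,0,0]
    - [-0.8,0.1,0,0,0]
    - [-0.8,0.1,0,0,0]
    - [-0.8,0.1,0,0,0]
    - [-0.8,0.1,0,0,0]
    - [-0.8,0.1,0,0,0]
    - [-0.8,0.1,0,0,0]

```text
t: 10.6
ee_pos: [543.8, 127.0, 155.4]
eef_rot: [0.605, 0.796, -0.001, -0.0]
ft_force: [0.5, 0.6, -2.9]
opening: 28.5
grasp_force: 59.4
```

Request:
apply_moves:
  deltas:
    - [-0.8,0,0,0,0]
    - [-0.8,0,0,0,0]
    - [-0.8,0,0,0,0]
    - [-0.6,0,0,0,0]
    - [-0.3,0,0,0,0]
    - [0,0,0,0,0]
    - [0,0,0,0,0]
    - [0,0,0,0,0]

```text
t: 11.27
ee_pos: [570.0, 35.7, 155.7]
eef_rot: [0.604, 0.797, 0.0, -0.001]
ft_force: [-0.6, 0.6, -3.4]
opening: 28.4
grasp_force: 59.4
```

```bash
python3 - <<'E'
from h import *
o=st(); T=o['ee_pos']; im,d,p=cap('wrist'); v,u=np.mgrid[:420,:560]; W=world(p,u,v,d)
Rm=R.from_quat(o['eef_rot']).as_matrix()
c=(im.astype(int)[...,2]-im[...,0]>25)&(np.hypot(W[...,0]-T[0],W[...,1]-T[1])<30)&(W[...,2]>100)&(d>0)
w=(W[c]-T)@Rm; print('cork in tool',len(w),np.median(w,0).round(1),((w.min(0)+w.max(0))/2).round(1),np.ptp(w,0).round(1))
m=(abs(W[...,2]-64)<2.5)&(np.hypot(W[...,0]-572.6,W[...,1]-32)<33)&(d>0); w=W[m]; print('tower top',len(w),((w.min(0)+w.max(0))/2).round(1),np.ptp(w,0).round(1))
if len(w)>50:
    (cx,cy),r=cv2.minEnclosingCircle(w[:,:2].astype(np.float32)); print('circle',cx,cy,r,np.median(w[:,2]))
E
```

```text
t 11.27 p [570.   35.7 155.7] F [-0.6  0.6 -3.4] T [ 0.12 -0.02  0.02] open 28.4 gf 59.4 j [-0.39  0.4   0.33  1.89 -0.16  0.88  0.29]
x [-0.27   0.963  0.001] y [ 0.963  0.27  -0.001] z [-0.001  0.001 -1.   ]
cork in tool 2748 [  0.4  -0.9 -16.1] [ -0.3  -1.1 -15.9] [26.6 25.3  4. ]
tower top 2765 [570.8  37.8  63.8] [58.9 49.2  4.7]
circle 570.712646484375 33.35466384887695 29.73813819885254 63.949745398509236
```

Request:
apply_moves:
  deltas:
    - [-0.12,0.04,0,0,0]
    - [0,0,0.3,0,0]
    - [0,0,0.3,0,0]
    - [0,0,0.3,0,0]
    - [0,0,0.3,0,0]
    - [0,0,0.2,0,0]
    - [0,0,0.1,0,0]
    - [0,0,0,0,0]

```text
t: 11.98
ee_pos: [572.2, 31.1, 110.1]
eef_rot: [0.605, 0.796, -0.001, -0.001]
ft_force: [-0.0, 0.6, -3.3]
opening: 28.5
grasp_force: 59.4
```

```bash
cat >> h.py <<'E'
def rel():
    o=st(); T=o['ee_pos']; im,d,p=cap('wrist'); v,u=np.mgrid[:420,:560]; W=world(p,u,v,d)
    Rm=R.from_quat(o['eef_rot']).as_matrix()
    c=(im.astype(int)[...,2]-im[...,0]>25)&(np.hypot(W[...,0]-T[0],W[...,1]-T[1])<30)&(W[...,2]>T[2]-20)&(d>0)
    w=(W[c]-T)@Rm; print('cork in tool',len(w),np.median(w,0).round(1),((w.min(0)+w.max(0))/2).round(1),np.ptp(w,0).round(1))
    w=W[c]; n=np.linalg.svd(w-w.mean(0),full_matrices=False)[2][2]; print('normal',(n*np.sign(n[2])).round(3),'z',np.median(w[:,2]).round(1))
    m=(abs(W[...,2]-64)<2.5)&(np.hypot(W[...,0]-572,W[...,1]-32)<40)&(d>0)
    h=cv2.convexHull(W[m][:,:2].astype(np.float32)).reshape(-1,2)
    from scipy.optimize import least_squares
    s=least_squares(lambda q:np.hypot(*(h-q).T)-30,[572,32],loss='soft_l1'); print('tower fit',s.x.round(1),np.abs(s.fun).mean().round(2),'z',np.median(W[m][:,2]).round(1))
E
python3 -c "
from h import *
rel()"
```

```text
t 11.98 p [572.2  31.1 110.1] F [-0.   0.6 -3.3] T [ 0.09 -0.01 -0.02] open 28.5 gf 59.4 j [-0.37  0.46  0.31  1.92 -0.19  0.79  0.32]
x [-0.268  0.963  0.   ] y [ 0.963  0.268 -0.002] z [-0.002 -0.    -1.   ]
cork in tool 2688 [  0.4  -0.9 -16.1] [ -0.1  -1.1 -16.3] [26.3 25.4  4.2]
normal [ 0.007 -0.019  1.   ] z 126.2
tower fit [571.   32.4] 0.28 z 63.9
```

Request:
apply_moves:
  deltas:
    - [0.03,0,0.05,0,0]
    - [0,0,0.05,0,0]
    - [0,0,0.05,0,0]
    - [0,0,0.05,0,0]
    - [0,0,0.05,0,0]
    - [0,0,0.05,0,0]
    - [0,0,0.03,0,0]
    - [0,0,0,0,0]

```text
t: 12.7
ee_pos: [572.4, 31.9, 101.1]
eef_rot: [0.605, 0.796, 0.0, -0.0]
ft_force: [-0.2, 0.9, -3.6]
opening: 28.3
grasp_force: 59.4
```

```bash
python3 -c "
from h import *
rel()"
```

```text
t 12.7 p [572.4  31.9 101.1] F [-0.2  0.9 -3.6] T [0.13 0.02 0.02] open 28.3 gf 59.4 j [-0.36  0.47  0.31  1.92 -0.2   0.77  0.33]
x [-0.268  0.963  0.   ] y [ 0.963  0.268 -0.   ] z [-0.  0. -1.]
cork in tool 2684 [  0.3  -0.9 -16.1] [ -0.1  -1.1 -16.2] [26.7 25.3  4.1]
normal [ 0.007 -0.017  1.   ] z 117.2
tower fit [571.2  32.5] 0.31 z 63.9
```

Request:
apply_moves:
  deltas:
    - [0,0,0.02,0,0]
    - [0,0,0.02,0,0]
    - [0,0,0.02,0,0]
    - [0,0,0.02,0,0]
    - [0,0,0.02,0,0]
    - [0,0,0.02,0,0]
    - [0,0,0,0,0]
    - [0,0,0,0,0]

```text
t: 13.42
ee_pos: [572.5, 31.9, 98.0]
eef_rot: [0.605, 0.796, 0.0, -0.0]
ft_force: [-1.5, 1.1, 1.4]
opening: 28.7
grasp_force: 59.7
```

Request:
apply_moves:
  deltas:
    - [0,0,0.02,1,0]
    - [0,0,0.02,1,0]
    - [0,0,0.02,1,0]
    - [0,0,0.02,-1,0]
    - [0,0,0.02,-1,0]
    - [0,0,0,-1,0]
    - [0,0,0,0,0]
    - [0,0,0,0,0]

```text
t: 14.08
ee_pos: [572.7, 32.3, 95.8]
eef_rot: [0.605, 0.796, 0.001, -0.0]
ft_force: [-2.7, 2.1, 6.8]
opening: 28.9
grasp_force: 60.0
```

Request:
apply_moves:
  deltas:
    - [0,0,0.02,-1,0]
    - [0,0,0.02,-1,0]
    - [0,0,0.02,-1,0]
    - [0,0,0,1,0]
    - [0,0,0,1,0]
    - [0,0,0,1,0]
    - [0,0,0,0,0]
    - [0,0,0,0,0]

```text
t: 14.75
ee_pos: [572.8, 32.5, 94.9]
eef_rot: [0.604, 0.797, 0.001, -0.0]
ft_force: [-5.7, 2.3, 12.7]
opening: 28.9
grasp_force: 60.3
```

```bash
python3 -c "
from h import *
rel()"
```

```text
t 14.75 p [572.8  32.5  94.9] F [-5.7  2.3 12.7] T [0.35 1.12 0.09] open 28.9 gf 60.3 j [-0.36  0.48  0.3   1.93 -0.2   0.76  0.33]
x [-0.269  0.963  0.001] y [0.963 0.269 0.001] z [ 0.001  0.001 -1.   ]
cork in tool 2684 [  0.4  -0.9 -16.3] [ -0.3  -1.1 -16.4] [26.7 25.4  4.4]
normal [ 0.014 -0.013  1.   ] z 111.1
tower fit [571.2  32.5] 0.27 z 63.3
```

Request:
apply_moves:
  deltas:
    - [0,-0.01,0,1,0]
    - [0,0,0,1,0]
    - [0,0,0,1,0]
    - [0,0,0.01,-1,0]
    - [0,0,0,-1,0]
    - [0,0,0,-1,0]
    - [0,0,0,0,0]
    - [0,0,0,0,0]

```text
t: 15.47
ee_pos: [572.7, 32.4, 94.6]
eef_rot: [0.605, 0.796, 0.001, -0.0]
ft_force: [-3.8, 3.2, 12.3]
opening: 28.7
grasp_force: 60.3
```

Request:
apply_moves:
  deltas:
    - [0,0,0,-1,0]
    - [0,0,0,-1,0]
    - [0,0,0,-1,0]
    - [0,0,0,1,0]
    - [0,0,0,1,0]
    - [0,0,0,1,0]
    - [0,0,0,0,0]
    - [0,0,0,0,0]

```text
t: 16.13
ee_pos: [572.7, 32.5, 94.4]
eef_rot: [0.604, 0.797, 0.001, 0.0]
ft_force: [-3.7, 2.4, 11.4]
opening: 28.4
grasp_force: 60.2
```

```bash
python3 -c "
from h import *
rel()"
```

```text
t 16.13 p [572.7  32.5  94.4] F [-3.7  2.4 11.4] T [0.4  0.96 0.19] open 28.4 gf 60.2 j [-0.36  0.48  0.3   1.93 -0.2   0.76  0.33]
x [-0.269  0.963  0.001] y [0.963 0.269 0.001] z [ 0.001  0.001 -1.   ]
cork in tool 2695 [  0.3  -0.9 -16.3] [ -0.1  -1.1 -16.1] [26.2 25.3  4. ]
normal [ 0.009 -0.013  1.   ] z 110.7
tower fit [571.1  32.5] 0.34 z 63.4
```

Request:
apply_moves:
  deltas:
    - [0,0,0.01,1,0]
    - [0,0,0,1,0]
    - [0,0,0,1,0]
    - [0,0,0.01,-1,0]
    - [0,0,0,-1,0]
    - [0,0,0,-1,0]
    - [0,0,0,-1,0]
    - [0,0,0,-1,0]

```text
t: 16.85
ee_pos: [572.7, 32.5, 94.2]
eef_rot: [0.533, 0.846, 0.001, -0.0]
ft_force: [-5.5, 3.8, 13.6]
opening: 28.7
grasp_force: 60.4
```

Request:
apply_moves:
  deltas:
    - [0,0,0,-1,0]
    - [0,0,0.01,1,0]
    - [0,0,0,1,0]
    - [0,0,0,1,0]
    - [0,0,0,1,0]
    - [0,0,0,1,0]
    - [0,0,0,1,0]
    - [0,0,0,0,0]

```text
t: 17.52
ee_pos: [572.7, 32.8, 94.1]
eef_rot: [0.704, 0.71, 0.001, -0.0]
ft_force: [-6.0, 2.4, 16.1]
opening: 28.6
grasp_force: 60.5
```

```bash
python3 -c "
from h import *
rel()"
```

```text
t 17.52 p [572.7  32.8  94.1] F [-6.   2.4 16.1] T [0.45 1.31 0.21] open 28.6 gf 60.5 j [-0.41  0.49  0.37  1.93 -0.25  0.76  0.11]
x [-0.01   1.     0.001] y [1.    0.01  0.001] z [ 0.001  0.001 -1.   ]
cork in tool 2630 [  0.4  -0.5 -16.3] [ -0.4  -0.6 -16.1] [26.2 24.4  4.1]
normal [ 0.007 -0.007  1.   ] z 110.4
tower fit [571.1  32.6] 0.3 z 63.2
```

Request:
apply_moves:
  deltas:
    - [0,0,0,-1,0]
    - [0,0,0,-1,0]
    - [0,0,0,-1,0]
    - [0,0,0,-1,0]
    - [0,0,0,-1,0]
    - [0,0,0,-1,0]
    - [0,0,0,1,0]
    - [0,0,0,1,0]

```text
t: 18.23
ee_pos: [572.8, 32.7, 94.1]
eef_rot: [0.569, 0.822, 0.001, 0.0]
ft_force: [-5.3, 2.0, 15.1]
opening: 28.6
grasp_force: 60.4
```

Request:
apply_moves:
  deltas:
    - [0,0,0.01,1,0]
    - [0,0,0,1,0]
    - [0,0,0,1,0]
    - [0,0,0,1,0]
    - [0,0,0,-1,0]
    - [0,0,0,-1,0]
    - [0,0,0,-1,0]
    - [0,0,0,0,0]

```text
t: 18.9
ee_pos: [572.7, 32.7, 94.0]
eef_rot: [0.604, 0.797, 0.002, -0.0]
ft_force: [-5.9, 3.2, 15.8]
opening: 28.6
grasp_force: 60.5
```

```bash
python3 -c "
from h import *
rel()"
```

```text
t 18.9 p [572.7  32.7  94. ] F [-5.9  3.2 15.8] T [ 0.55  1.35 -0.19] open 28.6 gf 60.5 j [-0.36  0.48  0.3   1.93 -0.2   0.76  0.33]
x [-0.27   0.963  0.003] y [0.963 0.27  0.002] z [ 0.001  0.003 -1.   ]
cork in tool 2701 [  0.3  -1.3 -16.4] [ -0.3  -1.1 -16.3] [26.4 25.3  3.8]
normal [ 0.01  -0.008  1.   ] z 110.4
tower fit [571.   32.5] 0.36 z 63.2
```

Request:
apply_moves:
  deltas:
    - [0,-0.01,0.01,1,0]
    - [0,0,0,1,0]
    - [0,0,0.01,1,0]
    - [0,0,0,-1,0]
    - [0,0,0,-1,0]
    - [0,0,0,-1,0]
    - [0,0,0,-1,0]
    - [0,0,0,-1,0]

```text
t: 19.62
ee_pos: [572.7, 32.7, 93.9]
eef_rot: [0.533, 0.846, 0.002, -0.0]
ft_force: [-6.3, 3.4, 19.7]
opening: 28.6
grasp_force: 60.7
```

Request:
apply_moves:
  deltas:
    - [0,0,0,-1,0]
    - [0,0,0,1,0]
    - [0,0,0,1,0]
    - [0,0,0,1,0]
    - [0,0,0,1,0]
    - [0,0,0,1,0]
    - [0,0,0,1,0]
    - [0,0,0,0,0]

```text
t: 20.28
ee_pos: [572.8, 32.9, 93.8]
eef_rot: [0.704, 0.711, 0.001, -0.0]
ft_force: [-6.0, 3.0, 19.3]
opening: 28.3
grasp_force: 60.7
```

```bash
python3 -c "
from h import *
rel()"
```

```text
t 20.28 p [572.8  32.9  93.8] F [-6.   3.  19.3] T [0.5  1.49 0.25] open 28.3 gf 60.7 j [-0.41  0.49  0.37  1.93 -0.25  0.76  0.11]
x [-0.01   1.     0.002] y [1.    0.01  0.002] z [ 0.002  0.002 -1.   ]
cork in tool 2637 [  0.3  -0.4 -16.4] [ -0.4  -0.7 -16.3] [26.1 24.7  4.2]
normal [ 0.011 -0.007  1.   ] z 110.2
tower fit [571.2  32.5] 0.38 z 63.1
```

Turning no longer gains travel beyond the tower's own sink, so the holder is home. I'll relax the push, let go and rise.

Request:
apply_moves:
  deltas:
    - [0,0,-0.05,0,0]
    - [0,0,-0.04,0,0]
    - [0,0,0,0,1]
    - [0,0,0,0,1]
    - [0,0,0,0,1]
    - [0,0,0,0,1]
    - [0,0,0,0,1]
    - [0,0,0,0,1]

```text
t: 21.0
ee_pos: [571.8, 31.3, 93.3]
eef_rot: [0.704, 0.71, -0.0, -0.0]
ft_force: [1.0, 0.6, -0.4]
opening: 85.7
grasp_force: 0.0
```

Request:
apply_moves:
  deltas:
    - [0,0,-0.3,0,1]
    - [0,0,-0.6,0,1]
    - [0,0,-0.8,0,1]
    - [0,0,-0.8,0,1]
    - [0,0,-0.4,0,1]
    - [0,0,0,0,1]
    - [0,0,0,0,1]
    - [0,0,0,0,1]

```text
t: 21.67
ee_pos: [570.9, 31.8, 179.3]
eef_rot: [0.704, 0.711, -0.001, -0.001]
ft_force: [-0.3, -0.2, -0.0]
opening: 85.2
grasp_force: 0.0
```

```bash
python3 - <<'E'
from h import *
rel()
im,d,p=cap('wrist'); v,u=np.mgrid[:420,:560]; W=world(p,u,v,d)
r=np.hypot(W[...,0]-572,W[...,1]-32)
print('collar top z',np.median(W[(abs(W[...,2]-69)<3)&(r<21)&(d>0)][:,2]), 'n',((abs(W[...,2]-69)<3)&(r<21)).sum())
E
```

```text
t 21.67 p [570.9  31.8 179.3] F [-0.3 -0.2 -0. ] T [-0.01  0.02  0.  ] open 85.2 gf 0.0 j [-0.45  0.38  0.41  1.87 -0.18  0.94  0.06]
x [-0.01  1.   -0.  ] y [ 1.     0.01  -0.002] z [-0.002 -0.    -1.   ]
  return _methods._mean(a, axis=axis, dtype=dtype,
  ret = um.true_divide(
Traceback (most recent call last):
  File "h.py", line 29, in rel
    w=(W[c]-T)@Rm; print('cork in tool',len(w),np.median(w,0).round(1),((w.min(0)+w.max(0))/2).round(1),np.ptp(w,0).round(1))
                                                                         ~~~~~^^^
ValueError: zero-size array to reduction operation minimum which has no identity
```

```bash
python3 - <<'E'
from h import *
for n in('wrist','scene','side'):
    im,d,p=cap(n); v,u=np.mgrid[:420,:560]; W=world(p,u,v,d); r=np.hypot(W[...,0]-572,W[...,1]-32); z=W[...,2]
    for nm,a,b,r0,r1 in(('cork',106,116,0,17),('collar',66.6,72,12,21),('tower',61,66.4,21,31)):
        m=(z>a)&(z<b)&(r>r0)&(r<r1)&(d>0); w=W[m]
        if len(w): print(n,nm,len(w),'z',np.median(w[:,2]).round(2),'mid',((w.min(0)+w.max(0))/2).round(1),'ext',np.ptp(w,0).round(1))
E
```

```text
wrist cork 1914 z 110.6 mid [571.4  32.2 109.6] ext [31.3 32.4  6.9]
wrist collar 772 z 69.61 mid [571.1  38.7  69.3] ext [39.  27.8  5.4]
wrist tower 1739 z 63.82 mid [570.8  36.3  63.6] ext [58.9 52.   5.1]
scene cork 114 z 109.97 mid [573.3  32.1 109.9] ext [30.6 31.   7.6]
scene collar 81 z 69.03 mid [575.2  32.2  69.3] ext [34.7 37.7  5.2]
scene tower 161 z 63.31 mid [574.4  32.4  63.6] ext [55.7 58.2  5.1]
side cork 184 z 110.11 mid [573.   32.7 109.7] ext [30.7 30.9  7.1]
side collar 113 z 69.06 mid [573.1  34.3  69.3] ext [37.6 35.3  5.3]
side tower 236 z 63.36 mid [572.9  33.2  63.6] ext [58.5 58.   5.1]
```

Cork at 110.0 and collar at 69.0 (scene and side views) mean the holder is fully home and free of the gripper. On to the wedge.

Request:
apply_moves:
  deltas:
    - [-0.5,-0.2,0,0,1]
    - [-0.9,-0.3,0,0,1]
    - [-0.95,-0.3,0,0,1]
    - [-0.95,-0.3,0,0,1]
    - [-0.95,-0.3,0,0,1]
    - [-0.95,-0.3,0,0,1]
    - [-0.95,-0.3,0,0,1]
    - [-0.95,-0.3,0,0,1]

```text
t: 22.53
ee_pos: [503.2, -184.5, 180.2]
eef_rot: [0.704, 0.71, -0.0, -0.0]
ft_force: [1.0, -0.6, -0.6]
opening: 85.7
grasp_force: 0.0
```

Request:
apply_moves:
  deltas:
    - [-0.95,-0.3,0,0,1]
    - [-0.95,-0.3,0,0,1]
    - [-0.95,-0.3,0,0,1]
    - [-0.95,-0.3,0,0,1]
    - [-0.9,-0.3,0,0,1]
    - [-0.2,-0.3,0,0,1]
    - [0,0,0,1,1]
    - [0,0,0,1,1]

```text
t: 23.2
ee_pos: [450.1, -331.0, 180.2]
eef_rot: [0.765, 0.644, -0.0, -0.001]
ft_force: [0.7, -0.9, -0.6]
opening: 85.6
grasp_force: 0.0
```

Request:
apply_moves:
  deltas:
    - [0,0,0,1,1]
    - [0,0,0,1,1]
    - [0,0,0,1,1]
    - [0,0,0,1,1]
    - [0,0,0,1,1]
    - [0,0,0,1,1]
    - [0,0,0,1,1]
    - [0,0,0,1,1]

```text
t: 23.87
ee_pos: [451.2, -329.5, 180.1]
eef_rot: [0.939, 0.344, -0.0, -0.001]
ft_force: [-1.1, 0.4, -0.2]
opening: 85.0
grasp_force: 0.0
```

Request:
apply_moves:
  deltas:
    - [0,0,0,1,1]
    - [0,0,0,1,1]
    - [0,0,0,1,1]
    - [0,0,0,1,1]
    - [0,0,0,1,1]
    - [0,0,0,0,1]
    - [0,0,0,0,1]
    - [0,0,0,0,1]

```text
t: 24.53
ee_pos: [451.9, -329.5, 180.3]
eef_rot: [0.991, 0.136, -0.0, -0.0]
ft_force: [-0.1, -0.3, 0.4]
opening: 85.5
grasp_force: 0.0
```

```bash
python3 - <<'E'
from h import *
st(); im,d,p=cap('wrist'); cv2.imwrite('pics/w2.png',cv2.convertScaleAbs(im,alpha=1.7,beta=15))
np.savez('w20.npz',im=im,d=d,**{k:np.array(v) for k,v in p.items()})
v,u=np.mgrid[:420,:560]; W=world(p,u,v,d)
m=(d>0)&(W[...,2]>30)&(W[...,2]<37)&(abs(W[...,0]-455)<45)&(abs(W[...,1]+326)<40); w=W[m][:,:2].astype(np.float32)
print(len(w),cv2.minAreaRect(w),np.median(W[m][:,2]))
m=(d>0)&(W[...,2]>4)&(W[...,2]<37)&(abs(W[...,0]-530)<100)&(abs(W[...,1]+305)<45); w=W[m][:,:2].astype(np.float32)
print(len(w),cv2.minAreaRect(w),np.median(W[m][:,2]))
E
```

```text
t 24.53 p [ 451.9 -329.5  180.3] F [-0.1 -0.3  0.4] T [0.01 0.03 0.  ] open 85.5 gf 0.0 j [-0.08  0.44  0.85  1.91 -0.4   0.97 -0.35]
x [ 0.963  0.27  -0.   ] y [ 0.27  -0.963 -0.001] z [-0.  0. -1.]
881 ((453.94659423828125, -325.3961486816406), (47.806087493896484, 17.217626571655273), 15.9079008102417) 34.43805258197539
3510 ((514.5458984375, -309.0115661621094), (173.26425170898438, 17.695680618286133), 15.164406776428223) 22.156285756525044
```

View pics/w2.png

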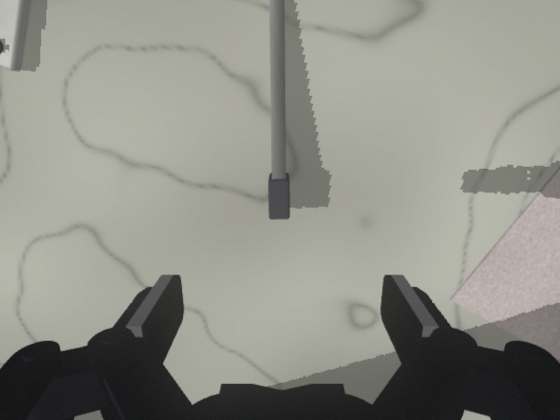

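The wedge lies straight ahead: tail block at (268–289, 175–219), blade running up the picture at x≈277, parallel to the tool's x.

```bash
python3 - <<'E'
from h import *
p,q=load('w2'); d=q['d']; v,u=np.mgrid[:420,:560]; W=world(p,u,v,d)
T=np.array([451.9,-329.5]); a=np.radians(15.3); e=np.array([np.cos(a),np.sin(a)]); n=np.array([-e[1],e[0]])
m=(d>0)&(W[...,2]>4)&(W[...,2]<38)&(abs((W[...,:2]-T)@n)<30)&(abs((W[...,:2]-T)@e-60)<120)&(u>240)&(u<300)&(v<230)
w=W[m]; s=(w[:,:2]-T)@e; l=(w[:,:2]-T)@n
for b in np.arange(np.floor(s.min()/5)*5,s.max(),5):
    k=(s>=b)&(s<b+5)&(w[:,2]>8)
    if k.sum()>3: print(b,k.sum(),'z',np.percentile(w[k][:,2],[50,95]).round(1),'lat',l[k].min().round(1),l[k].max().round(1))
for px in((268,175),(289,175),(268,219),(290,219)): print(px,onplane(p,*px,34).round(1),(onplane(p,*px,34)[:2]-T)@e)
E
```

```text
-25.0 14 z [33.6 34.6] lat -3.7 10.2
-20.0 106 z [34.6 35.7] lat -5.4 11.0
-15.0 111 z [34.5 35.6] lat -5.4 11.0
-10.0 115 z [34.6 35.8] lat -5.3 11.9
-5.0 119 z [34.4 35.7] lat -5.2 11.8
0.0 122 z [34.5 35.5] lat -5.2 11.8
5.0 119 z [34.5 35.6] lat -5.1 11.8
10.0 167 z [33.9 35.4] lat -5.4 12.2
15.0 85 z [29.9 31. ] lat -2.5 9.3
20.0 90 z [29.  30.1] lat -2.5 9.3
25.0 95 z [28.3 29.6] lat -2.5 9.3
30.0 93 z [27.5 28.7] lat -2.4 9.3
35.0 85 z [26.5 27.9] lat -2.4 9.4
40.0 84 z [25.8 27.1] lat -1.5 9.3
45.0 84 z [25.  26.1] lat -1.5 9.4
50.0 94 z [24.2 25.3] lat -1.4 9.4
55.0 87 z [23.3 24.7] lat -1.4 9.4
60.0 84 z [22.8 23.8] lat -1.4 9.3
65.0 96 z [21.9 23.1] lat -1.3 9.4
70.0 90 z [21.  22.2] lat -1.3 10.2
75.0 90 z [20.4 21.7] lat -1.3 10.2
80.0 104 z [19.4 20.4] lat -1.2 10.2
85.0 90 z [18.8 19.9] lat -1.2 10.2
90.0 105 z [17.8 19.1] lat -1.2 10.2
95.0 95 z [17.2 18.7] lat -1.1 10.2
100.0 100 z [16.2 17.4] lat -1.1 10.2
105.0 103 z [15.5 16.9] lat -1.0 10.3
110.0 97 z [15. 16.] lat -1.0 10.2
115.0 98 z [14. 15.] lat -1.0 10.2
120.0 106 z [13.1 14.5] lat -0.9 11.0
125.0 110 z [12.4 13.6] lat -0.9 11.1
130.0 106 z [11.6 12.8] lat -0.9 11.1
135.0 102 z [10.8 11.9] lat -0.0 11.1
140.0 101 z [10.1 11. ] lat -0.0 11.0
145.0 97 z [ 9.2 10.6] lat 0.0 11.1
150.0 42 z [8.7 9.6] lat 0.1 11.0
(268, 175) [ 466.6 -313.4   34. ] 18.382818772567685
(289, 175) [ 471.3 -330.2   34. ] 18.492140088843666
(268, 219) [ 429.1 -323.4   34. ] -20.33519921299335
(290, 219) [ 434.3 -341.7   34. ] -20.212704611992706
```

Request:
apply_moves:
  deltas:
    - [-0.13,-0.09,0.5,-0.1,1]
    - [0,0,0.9,0,1]
    - [0,0,0.9,0,1]
    - [0,0,0.9,0,1]
    - [0,0,0.9,0,1]
    - [0,0,0.7,0,1]
    - [0,0,0.4,0,1]
    - [0,0,0.2,0,1]

```text
t: 25.25
ee_pos: [447.1, -327.5, 16.9]
eef_rot: [0.99, 0.14, -0.001, -0.001]
ft_force: [0.2, 0.5, 1.0]
opening: 85.8
grasp_force: 0.0
```

```bash
python3 -c "
from h import *
st()"
```

```text
t 25.25 p [ 447.1 -327.5   16.9] F [0.2 0.5 1. ] T [-0.03 -0.07 -0.04] open 85.8 gf 0.0 j [ 0.08  0.66  0.64  2.02 -0.63  0.67 -0.15]
x [ 0.961  0.277 -0.002] y [ 0.277 -0.961 -0.002] z [-0.002  0.001 -1.   ]
```

Request:
apply_moves:
  deltas:
    - [0,0,0.1,0,1]
    - [0,0,0,0,0]
    - [0,0,0,0,0]
    - [0,0,0,0,0]
    - [0,0,0,0,0]
    - [0,0,0,0,0]
    - [0,0,0,0,0]
    - [0,0,0,0,0]

```text
t: 25.92
ee_pos: [448.4, -328.2, 16.2]
eef_rot: [0.99, 0.14, 0.001, 0.0]
ft_force: [-1.1, 0.4, 5.9]
opening: 17.1
grasp_force: 59.4
```

Request:
apply_moves:
  deltas:
    - [0,0,-0.1,0,0]
    - [0,0,-0.3,0,0]
    - [0,0,-0.4,0,0]
    - [0,0,-0.3,0,0]
    - [0,0,-0.1,0,0]
    - [0,0,0,0,0]
    - [0,0,0,0,0]
    - [0,0,0,0,0]

```text
t: 26.58
ee_pos: [447.7, -327.6, 51.2]
eef_rot: [0.99, 0.14, -0.0, -0.0]
ft_force: [-0.5, -0.0, -2.0]
opening: 17.3
grasp_force: 58.6
```

```bash
cat >> h.py <<'E'
def wedge():
    o=st(); T=o['ee_pos']; Rm=R.from_quat(o['eef_rot']).as_matrix(); im,d,p=cap('wrist'); v,u=np.mgrid[:420,:560]; W=world(p,u,v,d)
    L=(W-T)@Rm; m=(d>0)&(L[...,0]>25)&(L[...,0]<175)&(abs(L[...,1])<15)&(L[...,2]>-25)&(L[...,2]<14)
    L=L[m]; s=L[:,0]
    for b in(25,60,95,130,145,150,155,160,165):
        k=(s>=b)&(s<b+5)
        if k.sum()>5: print(b,k.sum(),'top z_tool',np.percentile(L[k][:,2],10).round(1),'lat',np.percentile(L[k][:,1],[2,98]).round(1))
    print('max x',s.max())
E
python3 -c "
from h import *
wedge()"
```

```text
t 26.58 p [ 447.7 -327.6   51.2] F [-0.5 -0.  -2. ] T [-0.    0.13  0.05] open 17.3 gf 58.6 j [ 0.04  0.61  0.69  2.01 -0.58  0.73 -0.19]
x [ 0.961  0.277 -0.   ] y [ 0.277 -0.961 -0.001] z [-0.001  0.001 -1.   ]
25 395 top z_tool -13.3 lat [-5.9  5.6]
60 454 top z_tool -7.7 lat [-6.   5.7]
95 514 top z_tool -2.0 lat [-6.1  5.5]
max x 110.96522713624793
```

The wedge is held level: its top slopes 0.16 and its underside is 16 mm below the TCP. I'll carry it to the −y end of the slot and turn it to 84.4°.

Request:
apply_moves:
  deltas:
    - [0.4,-0.33,0,0,0]
    - [0.66,-0.52,0,0,0]
    - [0.66,-0.52,0,0,0]
    - [0.66,-0.52,0,0,0]
    - [0.66,-0.52,0,0,0]
    - [0.66,-0.52,0,0,0]
    - [0.66,-0.5,0,0,0]
    - [0.28,-0.2,0,-0.7,0]

```text
t: 27.3
ee_pos: [553.7, -180.5, 50.5]
eef_rot: [0.985, 0.173, -0.0, -0.001]
ft_force: [0.1, 0.1, -2.1]
opening: 17.0
grasp_force: 58.7
```

Request:
apply_moves:
  deltas:
    - [0,0,0,-1,0]
    - [0,0,0,-1,0]
    - [0,0,0,-1,0]
    - [0,0,0,-1,0]
    - [0,0,0,-1,0]
    - [0,0,0,-1,0]
    - [0,0,0,-1,0]
    - [0,0,0,-1,0]

```text
t: 27.97
ee_pos: [551.1, -184.8, 50.9]
eef_rot: [0.867, 0.498, -0.0, -0.0]
ft_force: [0.2, 0.4, -2.2]
opening: 17.2
grasp_force: 58.7
```

Request:
apply_moves:
  deltas:
    - [0,0,0,-1,0]
    - [0,0,0,-1,0]
    - [0,0,0,-1,0]
    - [0,0,0,-1,0]
    - [0,0,0,-1,0]
    - [0,0,0,0,0]
    - [0,0,0,0,0]
    - [0,0,0,0,0]

```text
t: 28.63
ee_pos: [551.3, -184.9, 51.2]
eef_rot: [0.741, 0.672, -0.0, -0.0]
ft_force: [0.9, 0.4, -2.6]
opening: 17.1
grasp_force: 58.7
```

```bash
cat >> h.py <<'E'
def aim():
    o=manip.get_obs(); T=np.array(o['ee_pos']); Rm=R.from_quat(o['eef_rot']).as_matrix(); x,y=Rm[:2,0],Rm[:2,1]
    u=np.array([.0976,.9952]); c=np.array([572.5,32.2]); h=np.degrees(np.arctan2(x[1],x[0]))
    s=(T[:2]-c)@u; off=(T[:2]-c)-s*u
    print('heading',h.round(2),'turn units to 84.4',((h-84.4)/5).round(2),'s_tcp',s.round(1),'tip at',(s+168).round(1),'lateral (to right of slot) ',(off@np.array([u[1],-u[0]])).round(2),'fix x,y tool mm',(-off@x).round(2),(-off@y).round(2),'underside',(T[2]-16).round(1))
E
python3 -c "
from h import *
wedge(); aim()"
```

```text
t 28.63 p [ 551.3 -184.9   51.2] F [ 0.9  0.4 -2.6] T [-0.12  0.03 -0.01] open 17.1 gf 58.7 j [-0.04  0.57  0.39  1.94 -0.32  0.7   0.45]
x [0.097 0.995 0.   ] y [ 0.995 -0.097 -0.001] z [-0.001  0.    -1.   ]
25 398 top z_tool -13.3 lat [-6.9  4.6]
60 463 top z_tool -7.7 lat [-7.   4.7]
95 522 top z_tool -2.2 lat [-7.1  4.5]
max x 111.45965665962524
heading 84.47 turn units to 84.4 0.01 s_tcp -218.1 tip at -50.1 lateral (to right of slot)  0.21 fix x,y tool mm 0.01 -0.21 underside 35.2
```

Request:
apply_moves:
  deltas:
    - [0,0,0.15,0,0]
    - [0,0,0.2,0,0]
    - [0,0,0.2,0,0]
    - [0,0,0.1,0,0]
    - [0,0,0.07,0,0]
    - [0,0,0,0,0]
    - [0,0,0,0,0]
    - [0,0,0,0,0]

```text
t: 29.35
ee_pos: [551.7, -184.9, 30.0]
eef_rot: [0.74, 0.673, 0.0, 0.0]
ft_force: [-0.1, 0.2, -1.6]
opening: 16.9
grasp_force: 58.7
```

```bash
cat >> h.py <<'E'
def tow():
    from scipy.optimize import least_squares
    o=manip.get_obs(); T=np.array(o['ee_pos']); Rm=R.from_quat(o['eef_rot']).as_matrix(); im,d,p=cap('wrist'); v,u=np.mgrid[:420,:560]; W=world(p,u,v,d)
    c0=np.array([572.5,32.2]); r=np.hypot(W[...,0]-c0[0],W[...,1]-c0[1]); z=W[...,2]
    for nm,a,b,rr,R0 in(('tower',62.5,65.5,40,30),('collar',67.5,71,28,20),('cork',108,112,22,16)):
        m=(d>0)&(z>a)&(z<b)&(r<rr)
        if m.sum()<20: print(nm,m.sum()); continue
        h=cv2.convexHull(W[m][:,:2].astype(np.float32)).reshape(-1,2)
        s=least_squares(lambda q:np.hypot(*(h-q).T)-R0,c0,loss='soft_l1').x
        print(nm,m.sum(),s.round(1),'in tool',((np.append(s,64)-T)@Rm).round(1))
    L=(W-T)@Rm; m=(d>0)&(L[...,0]>40)&(L[...,0]<105)&(abs(L[...,1])<14)&(L[...,2]>-16)&(L[...,2]<6)
    q=np.percentile(L[m][:,1],[2,98]); print('blade lat',q.round(1),q.mean().round(2))
E
python3 -c "
from h import *
st();tow();aim()"
```

```text
t 29.35 p [ 551.7 -184.9   30. ] F [-0.1  0.2 -1.6] T [-0.12  0.   -0.  ] open 16.9 gf 58.7 j [-0.02  0.6   0.37  1.94 -0.34  0.66  0.46]
x [ 0.095  0.995 -0.   ] y [ 0.995 -0.095  0.   ] z [ 0. -0. -1.]
tower 0
collar 0
cork 0
blade lat [-7.   4.6] -1.2
heading 84.55 turn units to 84.4 0.03 s_tcp -218.1 tip at -50.1 lateral (to right of slot)  0.55 fix x,y tool mm 0.01 -0.55 underside 14.1
```

```bash
python3 - <<'E'
from h import *
u_=np.array([.0976,.9952]); n_=np.array([u_[1],-u_[0]]); c=np.array([572.5,32.2])
for n in('scene','side'):
    im,d,p=cap(n); v,u=np.mgrid[:420,:560]; W=world(p,u,v,d); s=(W[...,:2]-c)@u_; l=(W[...,:2]-c)@n_; z=W[...,2]
    top=12+2+6+.16*(-50-s)
    m=(d>0)&(s>-125)&(s<-54)&(abs(l)<14)&(abs(z-top)<2.5)
    for a,b in((-125,-90),(-90,-54)):
        k=m&(s>a)&(s<b); print(n,'blade',a,k.sum(),'mean lat',l[k].mean().round(2),np.percentile(l[k],[3,97]).round(1))
    for nm,a,b,rr in(('cork',108,112,20),('tower',62.5,65.4,36)):
        k=(d>0)&(z>a)&(z<b)&(np.hypot(s,l)<rr); print(nm,k.sum(),'lat mid',((l[k].min()+l[k].max())/2).round(2),np.ptp(l[k]).round(1),'s mid',((s[k].min()+s[k].max())/2).round(2))
    vv=(d>0)&(abs(l)<5)&(s>-60)&(s<-35)&(z>15.5); print('tip s max',s[vv].max().round(1))
E
```

```text
scene blade -125 56 mean lat -0.12 [-6.9  6.6]
scene blade -90 64 mean lat 0.04 [-5.7  7.1]
cork 107 lat mid -0.14 32.1 s mid 0.7
tower 125 lat mid 1.72 55.2 s mid -0.4
tip s max -50.6
side blade -125 62 mean lat 0.85 [-4.6  6.4]
side blade -90 39 mean lat -1.17 [-5.1  3.9]
cork 147 lat mid 0.46 30.6 s mid -0.58
tower 180 lat mid -0.23 58.4 s mid 1.05Traceback (most recent call last):
  File "<stdin>", line 11, in <module>
    return umr_maximum(a, axis, None, out, keepdims, initial, where)
ValueError: zero-size array to reduction operation maximum which has no identity
```

Request:
apply_moves:
  deltas:
    - [0.2,-0.01,0.05,0,0]
    - [0.3,0,0,0,0]
    - [0.3,0,0,0,0]
    - [0.3,0,0,0,0]
    - [0.3,0,0,0,0]
    - [0.3,0,0,0,0]
    - [0.2,0,0,0,0]
    - [0,0,0,0,0]

```text
t: 30.17
ee_pos: [557.0, -125.5, 28.2]
eef_rot: [0.739, 0.674, 0.0, -0.001]
ft_force: [0.0, 0.5, -1.8]
opening: 17.0
grasp_force: 58.7
```

```bash
python3 -c "
from h import *
st();tow();aim()"
```

```text
t 30.17 p [ 557.  -125.5   28.2] F [ 0.   0.5 -1.8] T [-0.05 -0.01 -0.03] open 17.0 gf 58.7 j [-0.13  0.59  0.37  1.97 -0.34  0.64  0.37]
x [0.092 0.996 0.001] y [ 0.996 -0.092 -0.   ] z [-0.     0.001 -1.   ]
tower 0
collar 0
cork 0
blade lat [-7.   4.5] -1.21
heading 84.68 turn units to 84.4 0.06 s_tcp -159.8 tip at 8.2 lateral (to right of slot)  -0.06 fix x,y tool mm 0.01 0.06 underside 12.3
```

Request:
apply_moves:
  deltas:
    - [0.15,0,0,0.05,0]
    - [0.15,0,0,0,0]
    - [0.15,0,0,0,0]
    - [0.12,0,0,0,0]
    - [0.1,0,0,0,0]
    - [0.07,0,0,0,0]
    - [0.04,0,0,0,0]
    - [0,0,0,0,0]

```text
t: 30.88
ee_pos: [559.0, -104.4, 28.4]
eef_rot: [0.741, 0.671, 0.0, -0.0]
ft_force: [1.0, -0.4, -1.6]
opening: 17.3
grasp_force: 58.7
```

Request:
apply_moves:
  deltas:
    - [0.04,0,0,0,0]
    - [0.04,0,0,0,0]
    - [0.04,0,0,0,0]
    - [0.04,0,0,0,0]
    - [0.04,0,0,0,0]
    - [0.04,0,0,0,0]
    - [0,0,0,0,0]
    - [0,0,0,0,0]

```text
t: 31.55
ee_pos: [559.7, -97.5, 28.4]
eef_rot: [0.741, 0.671, 0.0, -0.0]
ft_force: [-0.4, -0.3, -1.5]
opening: 16.5
grasp_force: 58.7
```

```bash
python3 -c "
from h import *
st();aim()"
```

```text
t 31.55 p [559.7 -97.5  28.4] F [-0.4 -0.3 -1.5] T [-0.05  0.05 -0.02] open 16.5 gf 58.7 j [-0.18  0.59  0.37  1.98 -0.35  0.64  0.32]
x [0.099 0.995 0.   ] y [ 0.995 -0.099 -0.   ] z [-0.  0. -1.]
heading 84.32 turn units to 84.4 -0.02 s_tcp -130.3 tip at 37.7 lateral (to right of slot)  -0.1 fix x,y tool mm 0.01 0.1 underside 12.4
```

Request:
apply_moves:
  deltas:
    - [0.02,0,0,0,0]
    - [0.02,0,0,0,0]
    - [0.02,0,0,0,0]
    - [0.02,0,0,0,0]
    - [0.02,0,0,0,0]
    - [0.02,0,0,0,0]
    - [0,0,0,0,0]
    - [0,0,0,0,0]

```text
t: 32.22
ee_pos: [560.0, -94.2, 28.3]
eef_rot: [0.741, 0.671, -0.0, 0.0]
ft_force: [0.6, -1.2, -2.5]
opening: 17.1
grasp_force: 58.7
```

Request:
apply_moves:
  deltas:
    - [0.02,0,0,0,0]
    - [0.02,0,0,0,0]
    - [0.02,0,0,0,0]
    - [0.02,0,0,0,0]
    - [0,0,0,0,0]
    - [0,0,0,0,0]
    - [0,0,0,0,0]
    - [0,0,0,0,0]

```text
t: 32.88
ee_pos: [560.1, -92.3, 28.3]
eef_rot: [0.741, 0.671, -0.0, 0.0]
ft_force: [-0.7, -5.2, -3.9]
opening: 17.0
grasp_force: 58.6
```

Request:
apply_moves:
  deltas:
    - [0.02,0,0,0,0]
    - [0.02,0,0,0,0]
    - [0.02,0,0,0,0]
    - [0.02,0,0,0,0]
    - [0,0,0,0,0]
    - [0,0,0,0,0]
    - [0,0,0,0,0]
    - [0,0,0,0,0]

```text
t: 33.55
ee_pos: [560.2, -91.0, 28.3]
eef_rot: [0.742, 0.671, -0.001, 0.001]
ft_force: [-1.9, -7.5, -3.5]
opening: 16.6
grasp_force: 58.5
```

Request:
apply_moves:
  deltas:
    - [0.02,0,0,0,0]
    - [0.02,0,0,0,0]
    - [0.02,0,0,0,0]
    - [0.02,0,0,0,0]
    - [0,0,0,0,0]
    - [0,0,0,0,0]
    - [0,0,0,0,0]
    - [0,0,0,0,0]

```text
t: 34.22
ee_pos: [560.2, -90.0, 28.4]
eef_rot: [0.742, 0.67, -0.001, 0.001]
ft_force: [-0.5, -9.6, -4.3]
opening: 17.3
grasp_force: 58.5
```

```bash
cat >> h.py <<'E'
def hold():
    st(); aim()
    for n in('scene','side'):
        im,d,p=cap(n); v,u=np.mgrid[:420,:560]; W=world(p,u,v,d); r=np.hypot(W[...,0]-572.5,W[...,1]-32.2); z=W[...,2]
        m=(d>0)&(z>106)&(z<135)&(r<12); w=W[m]
        if m.sum()>10:
            A=np.c_[w[:,:2]-[572.5,32.2],np.ones(len(w))]; k=np.linalg.lstsq(A,w[:,2],rcond=None)[0]; print(n,m.sum(),'cork z',k[2].round(1),'lift',(k[2]-110.05).round(1),'slope',k[:2].round(3))
E
python3 -c "
from h import *
hold()"
```

```text
t 34.22 p [560.2 -90.   28.4] F [-0.5 -9.6 -4.3] T [-1.88  0.19 -0.03] open 17.3 gf 58.5 j [-0.2   0.59  0.38  1.98 -0.35  0.64  0.3 ]
x [ 0.101  0.995 -0.003] y [ 0.995 -0.101  0.   ] z [-0.    -0.003 -1.   ]
heading 84.18 turn units to 84.4 -0.04 s_tcp -122.8 tip at 45.2 lateral (to right of slot)  -0.3 fix x,y tool mm 0.01 0.3 underside 12.4
scene 79 cork z 110.6 lift 0.6 slope [-0.059  0.032]
side 103 cork z 110.7 lift 0.7 slope [ 0.034 -0.024]
```

Request:
apply_moves:
  deltas:
    - [0.03,0,0,0,0]
    - [0.03,0,0,0,0]
    - [0.03,0,0,0,0]
    - [0.03,0,0,0,0]
    - [0.03,0,0,0,0]
    - [0.03,0,0,0,0]
    - [0,0,0,0,0]
    - [0,0,0,0,0]

```text
t: 34.98
ee_pos: [560.3, -87.8, 28.4]
eef_rot: [0.743, 0.669, -0.002, 0.003]
ft_force: [-1.9, -15.5, -4.1]
opening: 17.3
grasp_force: 58.6
```

Request:
apply_moves:
  deltas:
    - [0.03,0,0,0,0]
    - [0.03,0,0,0,0]
    - [0.03,0,0,0,0]
    - [0.03,0,0,0,0]
    - [0.03,0,0,0,0]
    - [0,0,0,0,0]
    - [0,0,0,0,0]
    - [0,0,0,0,0]

```text
t: 35.65
ee_pos: [560.5, -85.2, 28.4]
eef_rot: [0.743, 0.669, -0.003, 0.003]
ft_force: [-2.4, -19.5, -5.7]
opening: 17.1
grasp_force: 58.6
```

```bash
python3 -c "
from h import *
hold()"
```

```text
t 35.65 p [560.5 -85.2  28.4] F [ -2.4 -19.5  -5.7] T [-3.53  0.34 -0.01] open 17.1 gf 58.6 j [-0.22  0.59  0.38  1.98 -0.34  0.63  0.28]
x [ 0.105  0.994 -0.009] y [ 0.994 -0.105  0.001] z [ 0.    -0.009 -1.   ]
heading 83.96 turn units to 84.4 -0.09 s_tcp -118.0 tip at 50.0 lateral (to right of slot)  -0.52 fix x,y tool mm 0.01 0.52 underside 12.4
scene 75 cork z 110.7 lift 0.6 slope [-0.005  0.01 ]
side 97 cork z 110.9 lift 0.8 slope [ 0.015 -0.046]
```

Request:
apply_moves:
  deltas:
    - [0.03,0.01,0,-0.08,0]
    - [0.03,0,0,0,0]
    - [0.03,0,0,0,0]
    - [0.03,0,0,0,0]
    - [0.03,0,0,0,0]
    - [0.03,0,0,0,0]
    - [0,0,0,0,0]
    - [0,0,0,0,0]

```text
t: 36.42
ee_pos: [561.7, -78.2, 28.4]
eef_rot: [0.741, 0.672, -0.002, 0.003]
ft_force: [-1.1, -13.7, -5.3]
opening: 16.7
grasp_force: 58.7
```

```bash
python3 -c "
from h import *
hold(); wedge()"
```

```text
t 36.42 p [561.7 -78.2  28.4] F [ -1.1 -13.7  -5.3] T [-2.58  0.17 -0.07] open 16.7 gf 58.7 j [-0.23  0.59  0.38  1.98 -0.34  0.63  0.28]
x [ 0.098  0.995 -0.007] y [ 0.995 -0.098  0.001] z [ 0.    -0.007 -1.   ]
heading 84.39 turn units to 84.4 -0.0 s_tcp -110.9 tip at 57.1 lateral (to right of slot)  0.04 fix x,y tool mm 0.01 -0.04 underside 12.4
scene 74 cork z 112.2 lift 2.1 slope [-0.002  0.038]
side 101 cork z 112.5 lift 2.5 slope [ 0.002 -0.059]
t 36.52 p [561.9 -76.7  28.4] F [ -0.8 -11.5  -5.2] T [-2.    0.09 -0.05] open 17.3 gf 58.8 j [-0.23  0.59  0.38  1.98 -0.34  0.63  0.28]
x [ 0.097  0.995 -0.005] y [ 0.995 -0.097  0.001] z [ 0.    -0.005 -1.   ]
25 407 top z_tool -13.5 lat [-6.9  4.6]
60 461 top z_tool -8.1 lat [-7.   4.7]
max x 82.48756137143933
```

Request:
apply_moves:
  deltas:
    - [0.05,0,0,0,0]
    - [0.05,0,0,0,0]
    - [0.05,0,0,0,0]
    - [0.05,0,0,0,0]
    - [0.05,0,0,0,0]
    - [0.05,0,0,0,0]
    - [0.05,0,0,0,0]
    - [0,0,0,0,0]

```text
t: 37.23
ee_pos: [563.5, -59.8, 28.3]
eef_rot: [0.739, 0.674, 0.0, -0.001]
ft_force: [-1.2, -0.7, -3.9]
opening: 16.9
grasp_force: 58.9
```

```bash
python3 -c "
from h import *
hold()"
```

```text
t 37.23 p [563.5 -59.8  28.3] F [-1.2 -0.7 -3.9] T [-0.03  0.04  0.04] open 16.9 gf 58.9 j [-0.25  0.59  0.37  1.98 -0.35  0.64  0.26]
x [0.091 0.996 0.001] y [ 0.996 -0.091 -0.   ] z [-0.     0.001 -1.   ]
heading 84.79 turn units to 84.4 0.08 s_tcp -92.4 tip at 75.6 lateral (to right of slot)  0.05 fix x,y tool mm 0.01 -0.05 underside 12.3
scene 80 cork z 115.7 lift 5.7 slope [-0.05  -0.051]
side 106 cork z 115.5 lift 5.4 slope [-0.003 -0.097]
```

The taper is broken and the push has dropped to about 1 N, with 5.5 mm of lift. Another 18 mm of travel brings the lift to about 8.4 mm.

Request:
apply_moves:
  deltas:
    - [0.07,0,0,0.05,0]
    - [0.1,0,0,0,0]
    - [0.1,0,0,0,0]
    - [0.1,0,0,0,0]
    - [0.1,0,0,0,0]
    - [0.08,0,0,0,0]
    - [0.05,0,0,0,0]
    - [0,0,0,0,0]

```text
t: 38.0
ee_pos: [565.2, -42.4, 28.3]
eef_rot: [0.74, 0.672, 0.0, -0.0]
ft_force: [-0.0, 0.4, -4.0]
opening: 16.8
grasp_force: 58.9
```

```bash
python3 -c "
from h import *
hold()"
```

```text
t 38.0 p [565.2 -42.4  28.3] F [-0.   0.4 -4. ] T [-0.09  0.04 -0.01] open 16.8 gf 58.9 j [-0.28  0.59  0.37  1.98 -0.35  0.64  0.23]
x [0.096 0.995 0.001] y [ 0.995 -0.096 -0.   ] z [-0.     0.001 -1.   ]
heading 84.51 turn units to 84.4 0.02 s_tcp -74.9 tip at 93.1 lateral (to right of slot)  0.03 fix x,y tool mm 0.0 -0.03 underside 12.3
scene 68 cork z 117.7 lift 7.7 slope [-0.116 -0.009]
side 112 cork z 116.1 lift 6.0 slope [ 0.016 -0.268]
```

Request:
apply_moves:
  deltas:
    - [0,0,0.02,0,0]
    - [0,0,0.01,0,0]
    - [0,0,0,0,0.3]
    - [0,0,0,0,0.6]
    - [0,0,0,0,0.8]
    - [0,0,0,0,0.8]
    - [0,0,0,0,0.8]
    - [0,0,0,0,0.8]

```text
t: 38.77
ee_pos: [565.3, -43.3, 27.5]
eef_rot: [0.74, 0.672, 0.0, 0.0]
ft_force: [0.1, 0.5, 0.9]
opening: 68.2
grasp_force: 0.0
```

Request:
apply_moves:
  deltas:
    - [-0.1,0,-0.2,0,0.8]
    - [-0.2,0,-0.4,0,0.8]
    - [-0.2,0,-0.7,0,0.8]
    - [-0.2,0,-0.8,0,0.8]
    - [-0.2,0,-0.8,0,0.8]
    - [-0.2,0,-0.8,0,0.8]
    - [-0.2,0,-0.6,0,0.8]
    - [0,0,-0.3,0,0.8]

```text
t: 39.43
ee_pos: [562.5, -84.9, 169.3]
eef_rot: [0.742, 0.671, 0.002, 0.002]
ft_force: [0.2, -1.2, -1.0]
opening: 68.4
grasp_force: 0.0
```

```bash
cat >> h.py <<'E'
def final(fn=None):
    st(); ims=[]
    for n in('scene','side','wrist'):
        im,d,p=cap(n); v,u=np.mgrid[:420,:560]; W=world(p,u,v,d); r=np.hypot(W[...,0]-572.5,W[...,1]-32.2); z=W[...,2]
        m=(d>0)&(z>104)&(z<135)&(r<25)
        x,y=proj(p,[572.5,32.2,90])[0].astype(int); x=int(np.clip(x,60,500)); y=int(np.clip(y,60,360)); ims.append(cv2.resize(im[y-45:y+45,x-45:x+45],(266,266),interpolation=cv2.INTER_CUBIC))
        if m.sum()<20: print(n,m.sum()); continue
        w=W[m]; c=(w.min(0)+w.max(0))/2; w=w[np.hypot(*(w[:,:2]-c[:2]).T)<12]
        A=np.c_[w[:,:2]-c[:2],np.ones(len(w))]; k=np.linalg.lstsq(A,w[:,2],rcond=None)[0]
        print(n,len(w),'centre',c.round(1),'cork z',k[2].round(1),'slope',k[:2].round(3),'res',np.std(A@k-w[:,2]).round(2))
        for nm,a,b,r1 in(('collar',70,88,24),):
            q=(d>0)&(z>a)&(z<b)&(r<r1)&(r>11); print('  collar z pct',np.percentile(z[q],[10,50,90]).round(1),q.sum())
    if fn: cv2.imwrite(fn,np.hstack(ims))
E
python3 -c "
from h import *
final('pics/f1.png')"
```

```text
t 39.43 p [562.5 -84.9 169.3] F [ 0.2 -1.2 -1. ] T [-0.03 -0.01 -0.  ] open 68.4 gf 0.0 j [-0.3   0.39  0.48  1.89 -0.23  0.91  0.19]
x [ 0.1    0.995 -0.   ] y [ 0.995 -0.1    0.006] z [ 0.006 -0.001 -1.   ]
scene 71 centre [570.1  23.9 113.1] cork z 117.4 slope [-0.033  0.175] res 1.86
  collar z pct [73.3 77.1 81.7] 103
side 97 centre [571.8  23.5 112.5] cork z 116.8 slope [ 0.025 -0.061] res 3.09
  collar z pct [74.7 77.5 80.5] 142
wrist 2180 centre [570.   24.3 117. ] cork z 118.3 slope [0.013 0.147] res 0.7
  collar z pct [73.7 75.7 78.6] 145
```

View pics/f1.png

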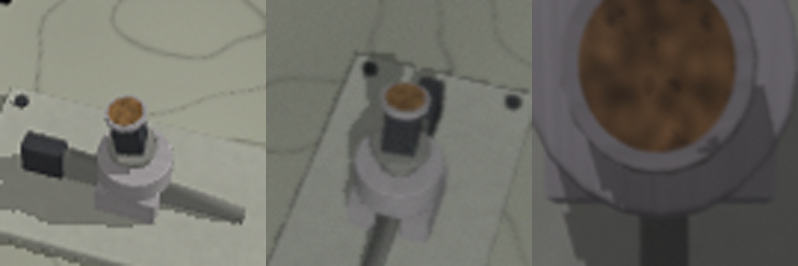

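```bash
python3 -c "
from h import *
final()"
```

```text
t 39.58 p [561.6 -82.  166.1] F [-0.1  1.1 -1.2] T [ 0.01  0.01 -0.03] open 68.4 gf 0.0 j [-0.3   0.39  0.48  1.89 -0.23  0.9   0.19]
x [0.097 0.995 0.001] y [ 0.995 -0.097  0.001] z [ 0.001  0.001 -1.   ]
scene 77 centre [571.5  23.9 112.7] cork z 117.6 slope [-0.091  0.175] res 2.15
  collar z pct [73.3 77.3 82.6] 104
side 100 centre [571.8  24.8 112.6] cork z 117.2 slope [ 0.019 -0.187] res 3.74
  collar z pct [74.4 77.3 80.3] 136
wrist 2243 centre [570.1  24.2 117.5] cork z 118.3 slope [0.02  0.149] res 0.72
  collar z pct [73.8 75.7 79.1] 101
```

The wedge runs through the slot, with its tail at (45,155) in the left view. The holder stands loose in the bore, leaning about 0.15 rad and raised about 8 mm. Nothing touches it and its pose is unchanged between readings, so I'm handing the job in.

```bash
python3 -c "
from h import *
print(finish_job())"
```

```text
the job is handed in; nothing more can be done
None
```

I handed the job in with the holder seated home and released, then driven free by the wedge alone; it now rests loose on the wedge about 8 mm above its seat, leaning about 0.15 rad, but the verdict wasn't reported back.

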